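# Hold a cover plate square on the flatness gauge for a reading

### The arm

A 6-joint arm with a two-finger parallel gripper is mounted at the origin on the work surface. World frame = base frame: x ahead of the robot, y to its left, z up, the work surface at z = 0. Lengths are in mm, angles in degrees, forces in N, time in s.
With the tool pointing down it reaches from about 400 to 825 mm from the base axis. Payload 7 kg.
Tool frame: the origin (TCP) lies between the finger pads; the fingertips stand 25 mm ahead of it and the grasp point (between the pads) lies 6 mm ahead of it; z points along the fingers, y is the direction in which the jaws open and shut (so a half turn about z gives the same grasp; the last joint's range is limited). The gripper opens to 85 mm and grips with 20 to 120 N. Pads are 22 mm wide; open, the fingers measure 114 mm over their backs; the gripper's body (76 mm by 85 mm) begins 54 mm behind the grasp point. The pads swing forward as they close: fully open they stand 13 mm farther back than shut.
Start: joints at [-51.962, 20.546, 0.682, 0, -70.136, -16.507], TCP at [247.709, -627.882, 256.302] pointing down, gripper open.
Joint ranges: [-176.03, 176.03], [-82.01, 121.73], [-58.28, 71.71], [-173.87, 95.51], [-174.79, -0.11], [-173.66, 173.66]. Speed limits (degrees/s): [136.94, 136.94, 172.46, 180, 180, 180].

### API

Orientations are given as [roll, pitch, yaw] about the fixed x, y, z axes, in that order (R = Rz(yaw) Ry(pitch) Rx(roll)).
In Python, from rig import ctrl gives the robot as it stands.
- The arm moves only by the shell command python3 -m inch 'ROWS' [OPENING] [FORCE]. ROWS is a JSON object of lists of equal length, an entry for each row: "offset": the shift along the tool's x, y, z normalised to -1 to 1, where 1 is 50 cm, a list of three; "rotation": the turn, a rotation vector about the tool's x, y, z normalised to -1 to 1, where 1 is 2 rad, a list of three. A call has 1 to 20 rows; each row is the pose to reach, as a shift and turn from the pose measured when the call began, along the tool's axes at that moment; what a row does not reach only later rows make up. A row lasts 1/8 s, in which the tool goes at most 62.5 mm and 10.7 degrees, less where a joint would pass 70% of its speed; a pose out of reach is approached as far as the arm can. A call with a number of a shift or a turn outside -1 to 1 is refused whole. A call with a gripper value outside its range is refused whole. OPENING is the closure in counts, from 0 (fully open) to 255 (shut), set as the call begins (- or left out, the last holds). The fingers move at their own pace and stop on an object; FORCE is the grip in N (left out, the last holds). Time passes only in rows, so rows that repeat a pose let the fingers close. It gives the time, the measured TCP pose, the force and the opening at its end, in the units of the state.
- ctrl.sense(): the state, without advancing time (a new reading comes with each control period).
- ctrl.grab_frame(name): name is "scene" or "side" or "wrist"; returns the picture (420x560x3 uint8, red, green, blue); there is no depth.
- ctrl.camera_model(name): a dict with "fx", "fy", "cx", "cy" (pixels), "world_from_camera" (4x4, takes a point from camera to world coordinates). Camera axes: x right, y down, z forward; pixel columns grow to the right and rows downward; lengths in mm; the calibration is good to about 2 mm. A picture is of the moment at which its call begins: read the wrist's pose just before it. camera_model takes no time and is no camera call; for the wrist camera it gives the pose at the moment of the call.
- ctrl.close_job(): hands the job in, once; it reports no verdict.
The state is a dict: "clock": time; "joints": joint angles; "joint_velocities": joint speeds; "joint_efforts": joint torques, N m; "tcp_pos": TCP position; "ee_rot": TCP orientation; "wrist_force": force on the tool from outside, world axes, zero at the start; "wrist_torque": the same for the moment, N m; "grip_width": opening from 0.0 (shut) to 1.0 (fully open).
Only numpy, scipy, OpenCV 4.12 (cv2) and the standard library are available. Lean on these libraries where they do the work, as an engineer would, in place of code of your own. Each camera call takes 0.05 s, during which the arm holds its last target.

### The job

Take the rectangular aluminium cover plate off the plywood board and lay it on the steel table of the flatness gauge, right way up, its long side against the fence, its end against the end stop and the sprung gauge tip under it. The tip lifts a loose plate, so hold it with one diagonal push, pressed down flat on the table and firmly against the fence together, and finish the program while still holding it like that, so that the dial can be read. Leave the other things on the bench where they are.

Things in the scene. Friction and masses are not known exactly. Their poses are not given: they have to be found in the camera images.
- cover_plate: the workpiece: a plain aluminium plate 56 mm (its x) by 110 mm (its y) by 12 mm thick (its z, up), 0.2 kg give or take, a small dark screw hole at each corner of its top. Origin at the centre of its underside. At the start it lies flat on the plywood board. A half turn about z makes no difference. It slides easily on the gauge (oiled metal, friction about 0.3).
- gauge: the bench flatness gauge, heavy and fixed: grey cast base under a dark ground steel table 150 mm (its x) by 220 mm (its y), table top 55 mm above the bench. Origin at the centre of its underside, on the bench; z up. The plate's final place (its origin, in this frame) is x = +17, y = +5, z = +55 mm, its long side along this y. Nothing else lies on the table
- fence: straight steel bar along the gauge's y on the far (+x) side of the table, 200 mm long, 20 mm thick, 20 mm high above the table. Its face that looks to -x, the plane x = +45 mm of the gauge, is where the plate's long side goes. Origin at the centre of its underside, on the table top, 10 mm behind that face; axes as the gauge
- end_stop: small steel block on the table beside the fence, 45 (x) x 18 (y) x 16 mm high; origin at the centre of its underside, at x = +22.5, y = +69 mm of the gauge; axes as the gauge. The plate's end goes against its -y face, the plane y = +60 mm of the gauge
- dial: round dial indicator, 59 mm across, face up, top 42 mm above the bench, sticking out of the +y end of the gauge's base; its centre is at x = 0, y = +166 mm of this frame (origin on the bench, axes as the gauge). Its needle turns as the gauge tip goes down
- gauge_table: the ground table of the gauge; origin at the centre of its top face; axes as the gauge
- gauge_tip (a joint): how far the gauge tip is pressed down, in m: 0 free, 0.004 level with the table, 0.005 at most. A spring pushes it up with 1.8 N when free, 2.2 N when level: enough to tip the plate up by about 2.5 degrees at the stop end when it only lies there
- tip_top (a point): top of the gauge tip, a steel dome (9 mm radius, 16 mm across where it comes through the table) standing 4 mm proud of the table when free, at x = +3, y = +35 mm of the gauge: 42 mm from the fence's face, 25 mm from the end stop's. A plate edge pushed over it sideways rides up on it with some effort
- board: plywood parts board, fixed, 180 mm (its x) by 190 mm (its y), 12 mm thick; origin at the centre of its underside. The plate lies on its robot-side half, the flange and the bush on the other half
- flange: bystander: steel ring, 42 mm outside, 14 mm high, on the board; origin at the centre of its underside
- bush: bystander: brass flanged bush, 36 mm across, 28 mm high, on the board; origin at the centre of its underside
- spanner: bystander: steel spanner 170 mm long lying on the bench at the right (-y) end of the work area, roughly along x; origin near its middle
- cup: bystander: brown cup, 72 mm across, 90 mm high, on the bench beyond the gauge and the board
- vblock: bystander: dark steel V-block 50 x 60 x 46 mm, beyond the gauge and the board
- bar_stub: bystander: upright steel bar stub, 38 mm across, 75 mm high, beyond the gauge and the board
- oil: bystander: yellow oil bottle, 56 mm across, 150 mm high, beyond the gauge and the board

How it is judged (in metres and radians):
At the end, for the whole second after the job is handed in: Fingers still pushing the plate (over 3 N), plate pressed on fence and on table (over 2 N each), still, level within 0.02 rad, within 2 mm of the fence and 3 mm of the end stop, long side along the fence within 0.03 rad, gauge tip under it pressed down over 3 of its 4 mm (x of cover_plate in the frame of gauge between 0.015 and 0.019 m and y of cover_plate in the frame of gauge between 0.002 and 0.0075 m and angle between the y axis of cover_plate and the y axis of gauge, either way round below 0.03 rad and angle between cover_plate's own z axis and vertical below 0.02 rad and height (world z) of cover_plate below 0.0565 m and value of joint gauge_tip above 0.003 m and contact force between cover_plate and fence above 2 N and contact force between cover_plate and gauge_table above 2 N and contact force between the fingers and cover_plate above 3 N and linear speed of cover_plate below 0.02 m/s); the arm keeps its last pose, push and grip.
It fails at once if another thing on the bench is moved by more than 3 cm or knocked over (distance of any of flange, bush, spanner, cup, vblock, bar_stub, oil from where it was at the start of the episode above 0.03 m or angle between any of bush, cup, bar_stub, oil's own z axis and vertical above 0.5 rad).
It also fails if it takes over 58 s, if anything falls off the work surface, if the arm or the gripper's body presses on something with over 40 N, if the wrist force passes 120 N, or if a joint passes its speed limit or range.

## Working session

There is one attempt and no reset: what is moved stays moved. The work goes in short steps, Python scripts to look and compute and a shell command to move; the robot and the scene stay as the last step left them, time stands still between calls to the robot, and variables do not carry over. Pictures are saved under pics/ and viewed, and the job is handed in when it is done.

```bash
ls; mkdir -p pics
python3 - <<'E'
from rig import ctrl
import cv2,numpy as np
print(ctrl.sense())
for n in ["scene","side","wrist"]:
    m=ctrl.camera_model(n); print(n,m)
    cv2.imwrite(f"pics/{n}0.png",ctrl.grab_frame(n)[:,:,::-1])
E
```

```text
pics
{'clock': 0.0, 'joints': array([-5.19609513e+01,  2.05914538e+01,  6.34948399e-01, -1.98021656e-02,
       -7.01356198e+01, -1.65065800e+01]), 'joint_velocities': array([-0.03085842, -0.03381866,  0.01561451,  0.0209727 ,  0.00065748,
        0.04909   ]), 'joint_efforts': array([ 2.16051740e-03, -5.83318913e+01,  2.93413585e+01,  6.93641827e+00,
       -5.99308871e-03,  1.82747505e-05]), 'tcp_pos': array([ 247.56356088, -627.50181046,  255.37335617]), 'ee_rot': array([ 1.79906382e+02, -8.32943981e-03, -1.58474268e+02]), 'wrist_force': array([-0.49464744, -0.34459472, -0.36423779]), 'wrist_torque': array([-0.0385594 ,  0.0868464 ,  0.03094619]), 'grip_width': 0.9952596879195292}
scene {'fx': 456.75893316147636, 'fy': 456.75893316147636, 'cx': 277.7082095385416, 'cy': 207.2379586145327, 'world_from_camera': array([[-8.21791553e-01,  4.97495417e-01, -2.77771406e-01,
         8.62800066e+02],
       [ 5.69787370e-01,  7.16669979e-01, -4.02152327e-01,
         3.21197823e+02],
       [-9.98511650e-04, -4.88756024e-01, -8.72419940e-01,
         8.65664700e+02],
       [ 0.00000000e+0
[... 307 characters left out ...]
75794335e-01, -8.13974767e-01,
         6.56723779e+02],
       [ 1.44749907e-02, -8.60644393e-01, -5.09000691e-01,
         4.94192875e+02],
       [ 0.00000000e+00,  0.00000000e+00,  0.00000000e+00,
         1.00000000e+00]])}
wrist {'fx': 297.1029084867196, 'fy': 297.1029084867196, 'cx': 276.19572741637484, 'cy': 214.41871547430597, 'world_from_camera': array([[-3.66492398e-01,  8.80198777e-01,  3.01551711e-01,
         1.70142174e+02],
       [ 9.30420623e-01,  3.46401015e-01,  1.19682080e-01,
        -6.58135631e+02],
       [ 8.86201702e-04,  3.24432503e-01, -9.45908434e-01,
         3.73037372e+02],
       [ 0.00000000e+00,  0.00000000e+00,  0.00000000e+00,
         1.00000000e+00]])}
```

View pics/scene0.png

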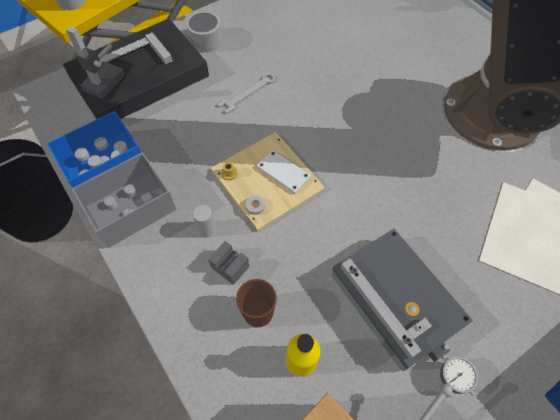

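View pics/side0.png

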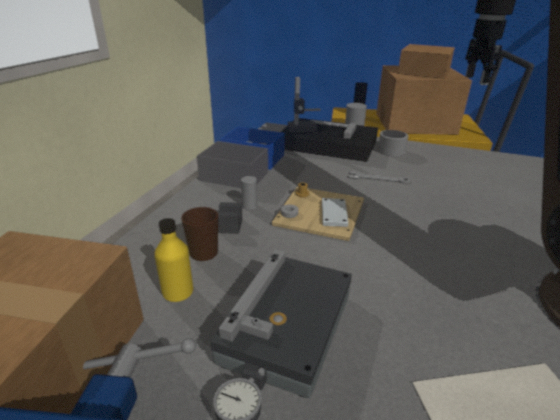

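View pics/wrist0.png

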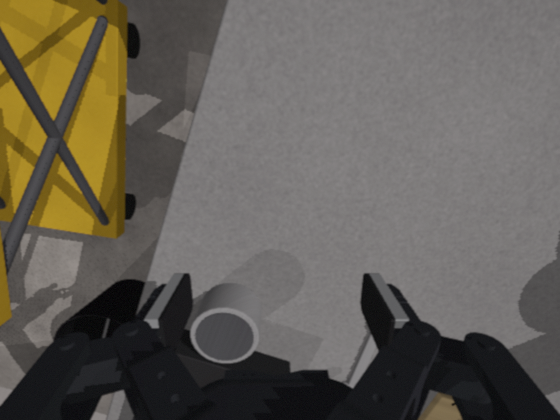

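The scene view shows the plate at about (284,171), the gauge table around (405,300), the fence along (345,265)-(420,350) and the tip at (412,309). Next I'll zoom in for corners.

Run:
```python
import cv2
s=cv2.imread('pics/scene0.png'); d=cv2.imread('pics/side0.png')
cv2.imwrite('pics/c1.png',cv2.resize(s[215:390,320:490],None,fx=4,fy=3.4,interpolation=cv2.INTER_CUBIC)[:600])
cv2.imwrite('pics/c2.png',cv2.resize(s[125:235,200:335],None,fx=5,fy=5,interpolation=cv2.INTER_CUBIC))
cv2.imwrite('pics/c3.png',cv2.resize(d[245:395,205:365],None,fx=4,fy=4,interpolation=cv2.INTER_CUBIC))
cv2.imwrite('pics/c4.png',cv2.resize(d[175:245,265:370],None,fx=7,fy=7,interpolation=cv2.INTER_CUBIC))
```

```text
(no output)
```

View pics/c1.png

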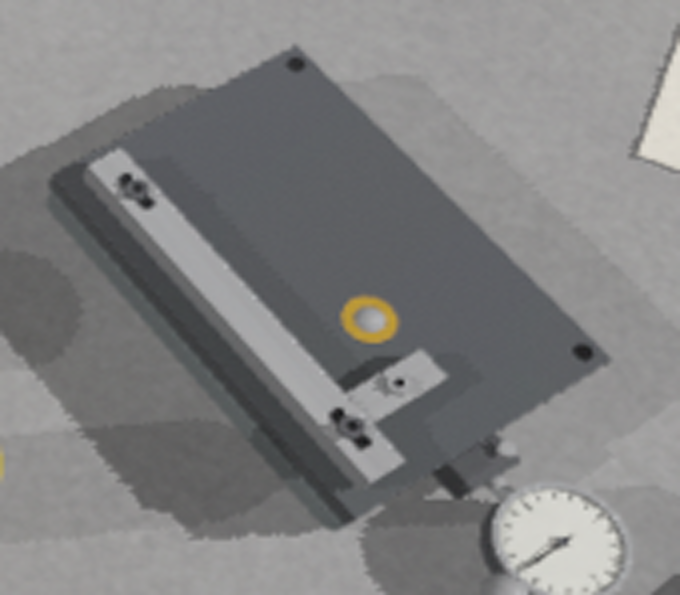

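View pics/c2.png

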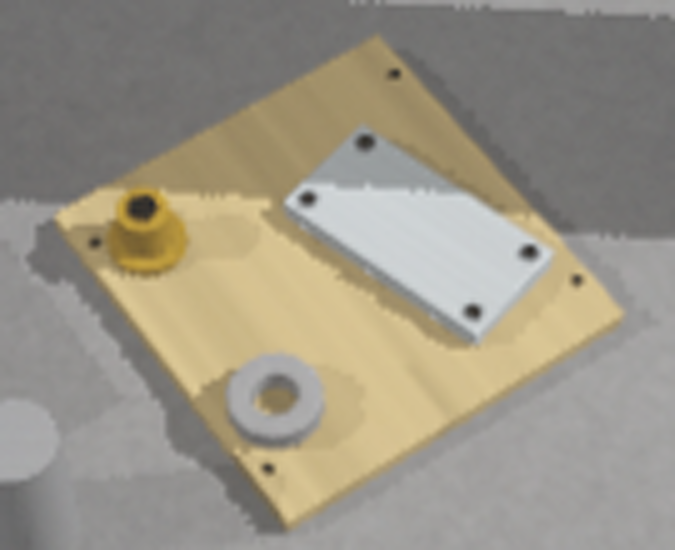

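View pics/c3.png

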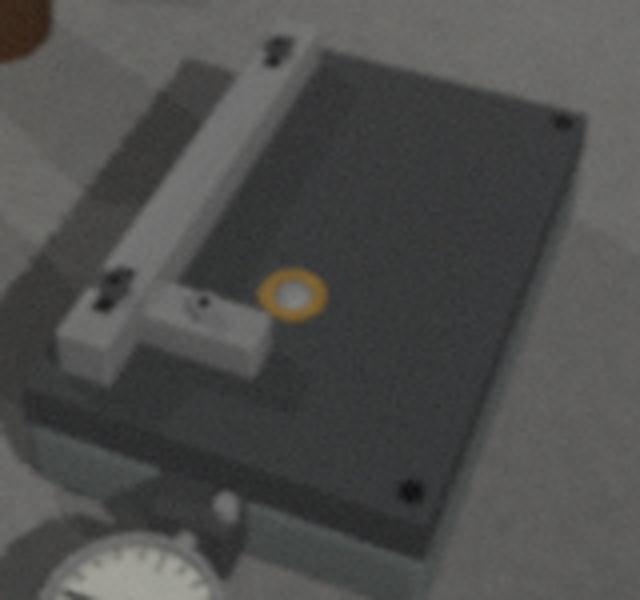

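View pics/c4.png

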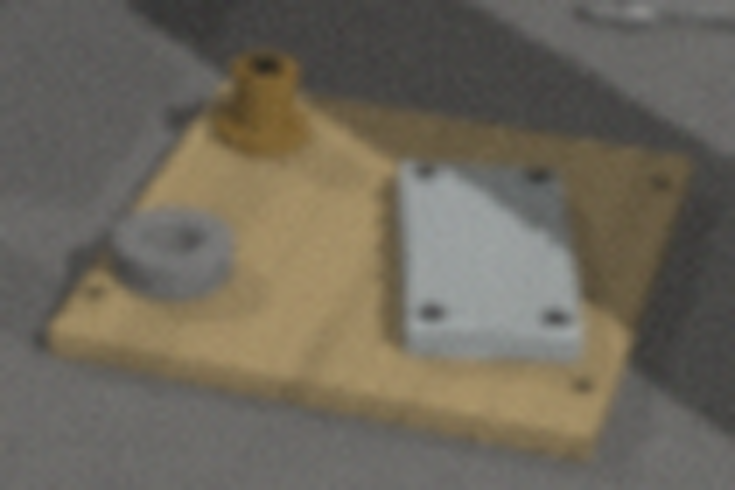

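```bash
cat > h.py <<'E'
import numpy as np, cv2
from rig import ctrl
def ray(n,uv,M=None):
    m=M or ctrl.camera_model(n); T=np.array(m["world_from_camera"])
    d=T[:3,:3]@np.array([(uv[0]-m["cx"])/m["fx"],(uv[1]-m["cy"])/m["fy"],1.]); return T[:3,3],d
def plane(n,uv,z,M=None):
    o,d=ray(n,uv,M); return o+d*(z-o[2])/d[2]
def tri(*rs):
    A=np.zeros((3,3));b=np.zeros(3)
    for o,d in rs:
        d=d/np.linalg.norm(d);P=np.eye(3)-np.outer(d,d);A+=P;b+=P@o
    x=np.linalg.solve(A,b)
    return x,max(np.linalg.norm((np.eye(3)-np.outer(d,d)/(d@d))@(x-o)) for o,d in rs)
E
python3 - <<'E'
from h import *
np.set_printoptions(precision=1,suppress=True)
S=lambda p:(p[0]/5+200,p[1]/5+125); D=lambda p:(p[0]/7+265,p[1]/7+175)
G=lambda p:(p[0]/4+320,p[1]/3.4+215); H=lambda p:(p[0]/4+205,p[1]/4+245)
print("holes")
hs=[]
for a,b in [((366,142),(538,175)),((308,199),(425,171)),((529,251),(557,317)),((473,312),(431,312))]:
    x,r=tri(ray("scene",S(a)),ray("side",D(b))); hs.append(plane("scene",S(a),24)); print(x,r,hs[-1],plane("side",D(b),24))
print("plate corners@24",*[plane("scene",S(a),24) for a in [(364,127),(284,203),(478,341),(553,255)]])
for n,a,b in [("tabA",(297,45),(587,115)),("tabB",(609,358),(430,553)),("tip",(371,320),(293,293)),("fence-x+y top",(404,462),(110,347)),("fence +x+y",(369,483),(57,329)),("fence -x-y",(120,149),(318,28)),("stop -x-y",(424,348),(275,315)),("stop -x+y",(447,376),(252,345))]:
    x,r=tri(ray("scene",G(a)),ray("side",H(b))); print(n,x,r)
E
```

```text
holes
[ 522.7 -188.2   23.6] 0.8781389244575221 [ 523.7 -187.3   24. ] [ 522.1 -188.7   24. ]
[ 561.  -178.1   22.6] 1.2081167322672721 [ 562.5 -176.3   24. ] [ 559.8 -177.3   24. ]
[496.9 -99.   23.1] 0.9044455115469194 [498.1 -97.9  24. ] [496.1 -98.8  24. ]
[535.5 -87.5  23.1] 0.9414947329730228 [536.7 -86.4  24. ] [534.7 -87.3  24. ]
plate corners@24 [ 519.7 -194.7   24. ] [ 572.5 -180.6   24. ] [543.5 -73.3  24. ] [490.7 -90.2  24. ]
tabA [440.9 117.8  54.4] 0.8985261806654891
tabB [446.1 336.5  43.7] 0.8007142146719219
tip [523.7 259.4  55.8] 1.2886187697176648
fence-x+y top [568.5 321.2  73.4] 2.1810346682531523
fence +x+y [588.4 320.6  74.5] 1.636342490223153
fence -x-y [561.8 123.4  73.2] 0.7266747001396681
stop -x-y [521.  284.8  70.6] 1.1555495547877634
stop -x+y [523.3 301.1  71.5] 1.174387463112056
```

Triangulation puts the plate's centre near (529,-138), turned about +16°, with its top at 23-24 mm. The gauge is near (519,225), turned about -2°. I'll write a helper that works out moves, then go above the plate.

```bash
cat >> h.py <<'E'
from scipy.spatial.transform import Rotation as Ro
def to(pos,rpy):
    s=ctrl.sense(); R=Ro.from_euler('xyz',s['ee_rot'],degrees=True)
    d=R.inv().apply(np.array(pos)-s['tcp_pos'])/500
    r=(R.inv()*Ro.from_euler('xyz',rpy,degrees=True)).as_rotvec()/2
    print('offset',d.round(4),'rot',r.round(4), 'mm',np.linalg.norm(d)*500,'deg',np.degrees(np.linalg.norm(r)*2))
E
python3 -c "
from h import *
to((529,-138,180),(180,0,-74))"
```

```text
offset [-0.8829  0.7042  0.152 ] rot [ 5.000e-04  4.000e-04 -7.372e-01] mm 569.7396355819682 deg 84.47330644592455
```

```bash
python3 -m inch '{"offset":[[-0.883,0.704,0.15],[-0.883,0.704,0.15],[-0.883,0.704,0.15],[-0.883,0.704,0.15],[-0.883,0.704,0.15],[-0.883,0.704,0.15],[-0.883,0.704,0.15],[-0.883,0.704,0.15],[-0.883,0.704,0.15],[-0.883,0.704,0.15],[-0.883,0.704,0.15],[-0.883,0.704,0.15],[-0.883,0.704,0.15],[-0.883,0.704,0.15]],"rotation":[[0,0,-0.737],[0,0,-0.737],[0,0,-0.737],[0,0,-0.737],[0,0,-0.737],[0,0,-0.737],[0,0,-0.737],[0,0,-0.737],[0,0,-0.737],[0,0,-0.737],[0,0,-0.737],[0,0,-0.737],[0,0,-0.737],[0,0,-0.737]]}' 0 60
python3 - <<'E'
from h import *
m=ctrl.camera_model("wrist"); f=ctrl.grab_frame("wrist")
import pickle; pickle.dump(m,open('pics/m1.pkl','wb'))
cv2.imwrite("pics/w1.png",f[:,:,::-1]); s=ctrl.sense(); print(s['clock'],s['tcp_pos'],s['ee_rot'],s['joints'])
E
```

```text
clock: 1.9
tcp_pos: [528.8, -138.9, 181.2]
ee_rot: [-180.0, 0.1, -74.1]
wrist_force: [0.3, -0.5, -0.3]
grip_width: 1.002
1.95 [ 528.83403584 -138.76002228  181.17642978] [-1.79996908e+02  6.78138014e-02 -7.40849376e+01] [  5.78870121  12.15257993 -21.54609636  -0.08088543 -56.3102297
  10.17123143]
```

View pics/w1.png

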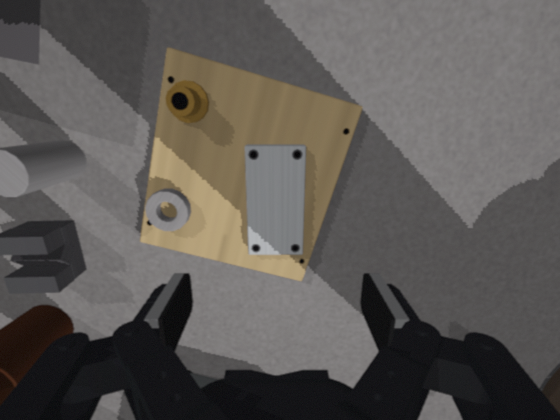

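The wrist view shows the plate upright in frame at about (276,200), with holes near (253,155), (297,155), (256,248) and (295,248). I'll measure these exactly and combine them with the scene and side views.

Run:
```python
from h import *
import pickle
np.set_printoptions(precision=1,suppress=True)
m=pickle.load(open('pics/m1.pkl','rb'))
def hole(im,c,w=6):
    g=cv2.cvtColor(im,cv2.COLOR_BGR2GRAY).astype(float)
    x,y=int(round(c[0])),int(round(c[1])); p=g[y-w:y+w+1,x-w:x+w+1]; q=np.clip(np.median(p)*.75-p,0,None)
    Y,X=np.mgrid[-w:w+1,-w:w+1]; return (x+(q*X).sum()/q.sum(), y+(q*Y).sum()/q.sum())
w=cv2.imread('pics/w1.png'); s=cv2.imread('pics/scene0.png'); d=cv2.imread('pics/side0.png')
S=lambda p:(p[0]/5+200-.5,p[1]/5+125-.5); D=lambda p:(p[0]/7+265-.5,p[1]/7+175-.5)
W=[]
for a,b,c in [((366,142),(538,175),(297,155)),((308,199),(425,171),(253,155)),((529,251),(557,317),(295,248)),((473,312),(431,312),(256,248))]:
    uw,us=hole(w,c),hole(s,S(a),3); ud=D(b)
    x,r=tri(ray("wrist",uw,m),ray("scene",us),ray("side",ud)); pw=plane("wrist",uw,24,m); W.append(pw)
    print(np.array(uw),x,r,'wrist@24',pw,'ws',tri(ray("wrist",uw,m),ray("scene",us)))
W=np.array(W); print('ctr',W.mean(0)); v=(W[2]+W[3]-W[0]-W[1])/2; u=(W[1]+W[3]-W[0]-W[2])/2
print('yaw long',np.degrees(np.arctan2(-v[0],v[1])),'short',np.degrees(np.arctan2(u[1],u[0])),np.linalg.norm(u),np.linalg.norm(v))
```

```text
[296.7 154.1] [ 523.9 -189.5   24.3] 0.47601165397530576 wrist@24 [ 524.2 -189.6   24. ] ws (array([ 523.9, -189.5,   23.6]), np.float64(0.2063445688717041))
[253.  154.2] [ 562.2 -178.7   23.9] 0.8464156256748219 wrist@24 [ 562.6 -178.6   24. ] ws (array([ 562.6, -178.5,   23.4]), np.float64(0.04444450078001297))
[294.7 247.7] [498.1 -99.3  24.2] 0.7306551743373769 wrist@24 [498.4 -99.2  24. ] ws (array([498.3, -99.1,  23.8]), np.float64(0.06309026565895347))
[255.5 247.7] [536.6 -88.3  24.1] 0.49945617516129565 wrist@24 [536.8 -88.3  24. ] ws (array([536.8, -88.2,  23.8]), np.float64(0.0064885463809488736))
ctr [ 530.5 -138.9   24. ]
yaw long 15.92205794332932 short 15.953151778493478 39.946463436192055 93.98995466014081
```

```bash
python3 -c "
from h import *
to((530.5,-138.9,35),(180,0,-74.07))"
```

```text
offset [ 0.0015 -0.0031  0.2924] rot [-0.      0.0006 -0.0001] mm 146.1859899409134 deg 0.06950866961406647
```

```bash
python3 -m inch '{"offset":[[0.0015,-0.003,0.1],[0.0015,-0.003,0.2],[0.0015,-0.003,0.26],[0.0015,-0.003,0.28],[0.0015,-0.003,0.292],[0.0015,-0.003,0.292]],"rotation":[[0,0,0],[0,0,0],[0,0,0],[0,0,0],[0,0,0],[0,0,0]]}' 0 60
python3 - <<'E'
from h import *
cv2.imwrite("pics/w2.png",ctrl.grab_frame("wrist")[:,:,::-1]); cv2.imwrite("pics/d2.png",cv2.resize(ctrl.grab_frame("side")[130:270,230:430],None,fx=4,fy=4)[:,:,::-1])
E
```

```text
clock: 2.7
tcp_pos: [531.0, -139.0, 35.9]
ee_rot: [-179.9, 0.1, -74.1]
wrist_force: [0.2, 0.3, -0.1]
grip_width: 1.004
```

View pics/w2.png

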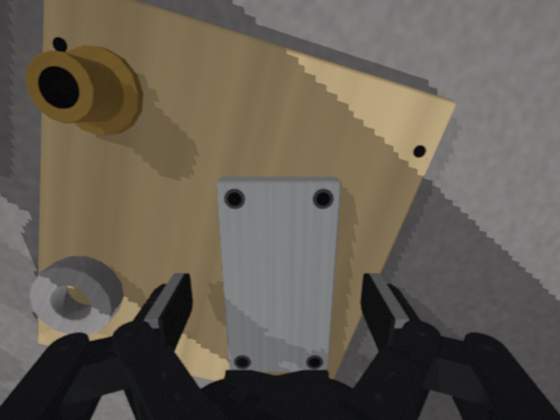

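View pics/d2.png

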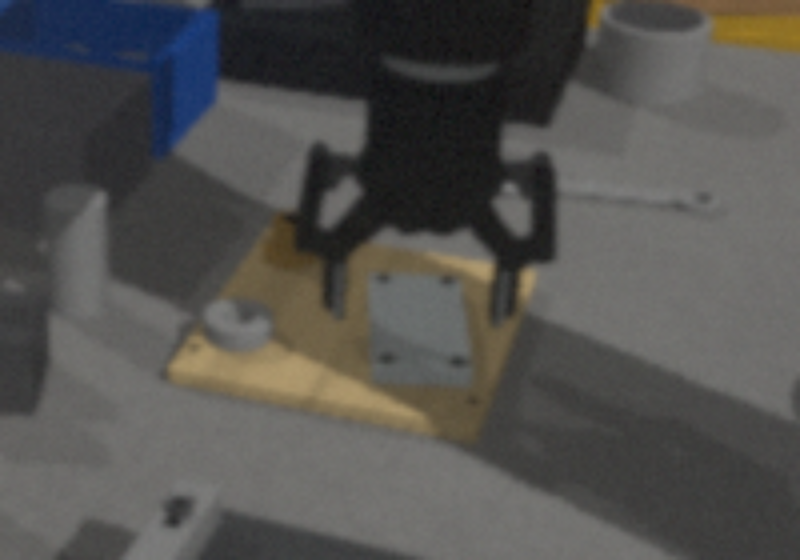

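The fingers straddle the plate evenly, so I'll close them.

```bash
python3 -m inch '{"offset":[[0,0,0],[0,0,0],[0,0,0],[0,0,0],[0,0,0],[0,0,0],[0,0,0],[0,0,0]],"rotation":[[0,0,0],[0,0,0],[0,0,0],[0,0,0],[0,0,0],[0,0,0],[0,0,0],[0,0,0]]}' 255 60
python3 - <<'E'
from h import *
cv2.imwrite("pics/w3.png",ctrl.grab_frame("wrist")[:,:,::-1])
E
```

```text
clock: 3.8
tcp_pos: [531.9, -138.9, 37.4]
ee_rot: [-179.8, 0.0, -74.1]
wrist_force: [-1.5, 1.4, 6.9]
grip_width: 0.63
```

View pics/w3.png

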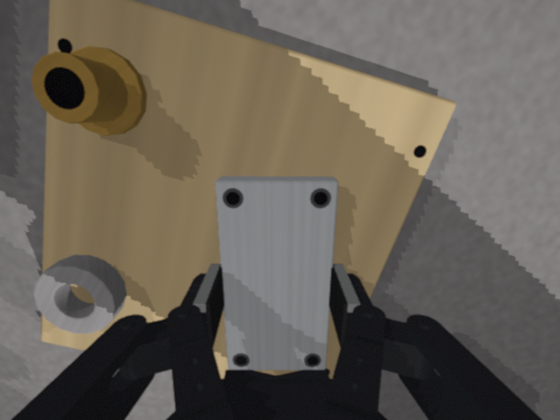

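The plate is gripped, with the tips lightly touching the board at about 7 N. I'll lift it.

```bash
python3 -m inch '{"offset":[[0,0,-0.05],[0,0,-0.15],[0,0,-0.22],[0,0,-0.22],[0,0,-0.22]],"rotation":[[0,0,0],[0,0,0],[0,0,0],[0,0,0],[0,0,0]]}' 255 60
python3 - <<'E'
from h import *
to((510.5,220,147),(180,0,-92))
cv2.imwrite("pics/w4.png",ctrl.grab_frame("wrist")[:,:,::-1])
E
```

```text
clock: 4.47
tcp_pos: [530.8, -138.9, 146.7]
ee_rot: [-179.8, 0.0, -74.1]
wrist_force: [-0.1, -0.7, -2.6]
grip_width: 0.634
offset [-7.013e-01 -1.579e-01  5.000e-04] rot [-0.0013  0.0006  0.1564] mm 359.42535616543955 deg 17.922802980932488
```

View pics/w4.png

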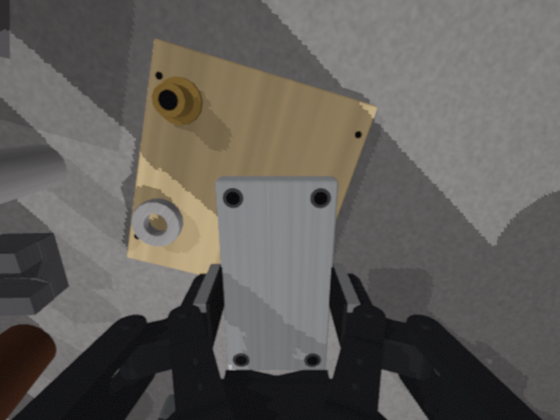

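The wrist view shows the plate held level between the pads, so I'll carry it over the gauge.

```bash
python3 -m inch '{"offset":[[-0.7,-0.158,0],[-0.7,-0.158,0],[-0.7,-0.158,0],[-0.7,-0.158,0],[-0.7,-0.158,0],[-0.7,-0.158,0],[-0.7,-0.158,0],[-0.7,-0.158,0],[-0.7,-0.158,0],[-0.7,-0.158,0]],"rotation":[[0,0,0.156],[0,0,0.156],[0,0,0.156],[0,0,0.156],[0,0,0.156],[0,0,0.156],[0,0,0.156],[0,0,0.156],[0,0,0.156],[0,0,0.156]]}' 255 60
python3 - <<'E'
from h import *
s=ctrl.sense();print(s['joints'])
for n in ["wrist","scene","side"]: cv2.imwrite(f"pics/{n}5.png",ctrl.grab_frame(n)[:,:,::-1])
f=cv2.imread('pics/scene5.png');cv2.imwrite('pics/s5.png',cv2.resize(f[200:390,310:490],None,fx=3,fy=3))
E
```

```text
clock: 5.78
tcp_pos: [510.5, 218.2, 146.6]
ee_rot: [-179.9, 0.1, -92.0]
wrist_force: [-0.6, 0.6, -1.8]
grip_width: 0.631
[ 4.33471089e+01  1.49334836e+01 -2.30308302e+01 -1.05102909e-02
 -5.19437521e+01 -4.53801268e+01]
```

View pics/wrist5.png

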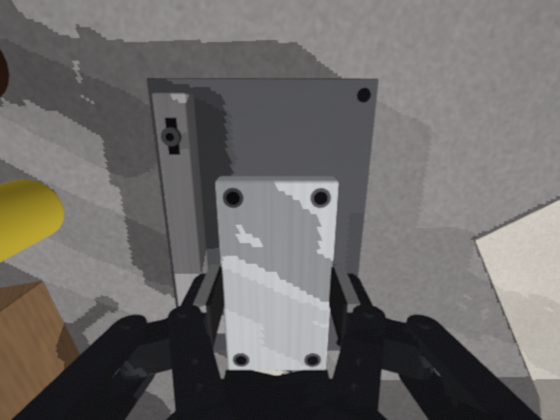

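View pics/s5.png

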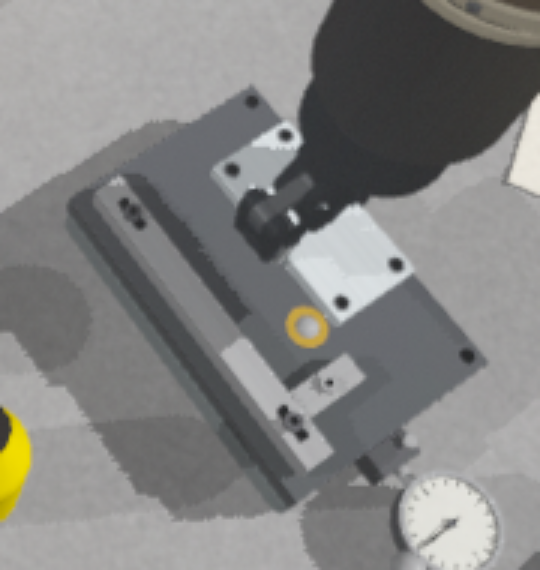

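View pics/side5.png

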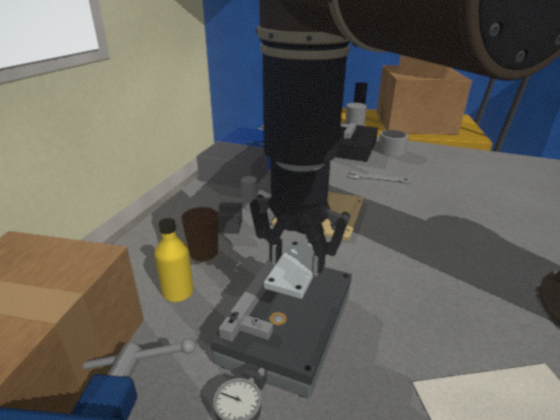

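The wrist view shows the table's -y edge along row 79 from column 148 to 378, and the fence's near end at about (152-189,93). I'll use these to refine the gauge pose.

```bash
python3 - <<'E'
from h import *
np.set_printoptions(precision=1,suppress=True)
A=plane("wrist",(378,79),55);B=plane("wrist",(148,79),55)
print(A,B,'yaw',np.degrees(np.arctan2(B[1]-A[1],B[0]-A[0])),np.linalg.norm(A-B))
f1=plane("wrist",(189,93),75); f0=plane("wrist",(152,93),75);print('fence top corners',f1,f0)
M=(A+B)/2; 
for y in (-1.5,-2,-2.5):
    t=np.radians(y); R=np.array([[np.cos(t),-np.sin(t)],[np.sin(t),np.cos(t)]])
    print(y,'org from table',M[:2]-R@[0,-110],'from fence',f1[:2]-R@[45,-100])
    print('   scene tip', [tuple((plane("scene",(306.5/3+310-.33,326/3+200-.33),57)[:2]-R@[3,35]).round(1))])
E
python3 - <<'E'
import cv2
f=cv2.imread('pics/wrist5.png');cv2.imwrite('pics/w5c.png',cv2.resize(f[60:300,130:400],None,fx=2.5,fy=2.5,interpolation=cv2.INTER_CUBIC))
E
```

```text
[442.  117.3  55. ] [590. 112.  55.] yaw -2.0478747476094283 148.09747284740186
fence top corners [559.3 122.6  75. ] [581.1 121.9  75. ]
-1.5 org from table [518.9 224.6] from fence [516.9 223.8]
   scene tip [(np.float64(521.7), np.float64(223.5))]
-2 org from table [519.9 224.6] from fence [517.8 224.1]
   scene tip [(np.float64(521.4), np.float64(223.5))]
-2.5 org from table [520.8 224.6] from fence [518.7 224.5]
   scene tip [(np.float64(521.1), np.float64(223.5))]
```

View pics/w5c.png

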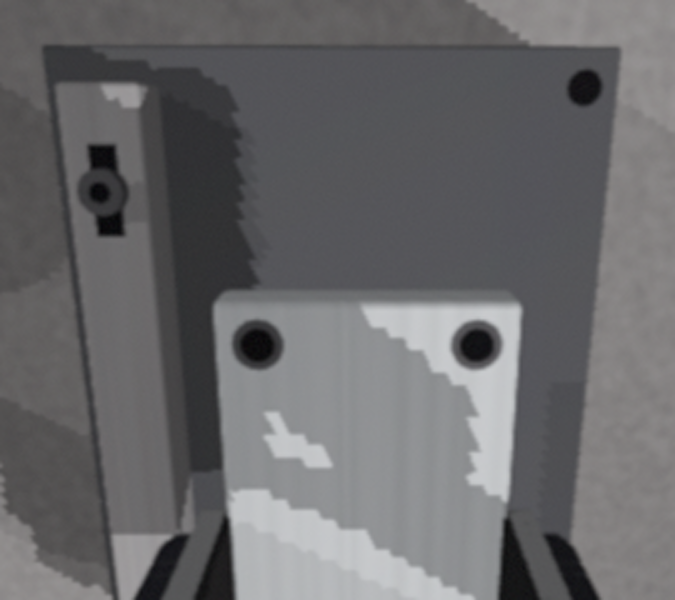

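```bash
python3 -c "
from h import *
to((509.7,220,81),(180,0,-92.1))"
```

```text
offset [-0.0024  0.0021  0.1316] rot [-0.0007  0.0008  0.0008] mm 65.82016357574325 deg 0.1506868538657267
```

```bash
python3 -m inch '{"offset":[[-0.003,0.002,0.06],[-0.003,0.002,0.1],[-0.003,0.002,0.12],[-0.003,0.002,0.127],[-0.003,0.002,0.132],[-0.003,0.002,0.132]],"rotation":[[0,0.0008,0],[0,0.0008,0],[0,0.0008,0],[0,0.0008,0],[0,0.0008,0],[0,0.0008,0]]}' 255 60
```

```text
clock: 6.68
tcp_pos: [510.2, 220.6, 81.5]
ee_rot: [-179.9, 0.0, -92.0]
wrist_force: [0.6, -0.7, -0.5]
grip_width: 0.634
```

```bash
python3 -m inch '{"offset":[[-0.006,0,0.001],[-0.01,0,0.001],[-0.013,0,0.001],[-0.013,0,0.001]],"rotation":[[0,0,0],[0,0,0],[0,0,0],[0,0,0]]}' 255 60
python3 -m inch '{"offset":[[-0.002,0,0],[-0.004,0,0],[-0.004,0,0]],"rotation":[[0,0,0],[0,0,0],[0,0,0]]}' 255 60
```

```text
clock: 7.18
tcp_pos: [510.6, 227.5, 81.0]
ee_rot: [-179.8, 0.1, -92.0]
wrist_force: [-0.5, 1.4, 0.7]
grip_width: 0.631
clock: 7.55
tcp_pos: [510.2, 228.4, 80.8]
ee_rot: [-179.9, -0.0, -92.0]
wrist_force: [0.7, -5.3, 1.4]
grip_width: 0.634
```

There's contact at the end stop (wrist y force -5.3 N). I'll open part way, so the far finger clears the fence, and then rise.

```bash
python3 -m inch '{"offset":[[0,0,0],[0,0,0],[0,0,0],[0,0,0],[0,0,0]],"rotation":[[0,0,0],[0,0,0],[0,0,0],[0,0,0],[0,0,0]]}' 40 60
python3 -m inch '{"offset":[[0,0,-0.03],[0,0,-0.1],[0,0,-0.2],[0,0,-0.2],[0,0,-0.2]],"rotation":[[0,0,0],[0,0,0],[0,0,0],[0,0,0],[0,0,0]]}' 40
python3 - <<'E'
from h import *
s=ctrl.sense();print(s['joints'])
for n in ["wrist","scene","side"]: cv2.imwrite(f"pics/{n}6.png",ctrl.grab_frame(n)[:,:,::-1])
f=cv2.imread('pics/scene6.png');cv2.imwrite('pics/s6.png',cv2.resize(f[200:390,310:490],None,fx=3,fy=3))
E
```

```text
clock: 8.18
tcp_pos: [510.3, 228.5, 80.9]
ee_rot: [-179.9, -0.0, -92.0]
wrist_force: [-0.2, -1.2, -0.2]
grip_width: 0.843
clock: 8.8
tcp_pos: [510.0, 228.6, 181.7]
ee_rot: [-179.9, 0.0, -92.0]
wrist_force: [-0.1, -0.1, -0.3]
grip_width: 0.844
[ 44.2637379   13.12355714 -20.23437083   0.09189575 -56.50724447
 -46.33309042]
```

View pics/wrist6.png

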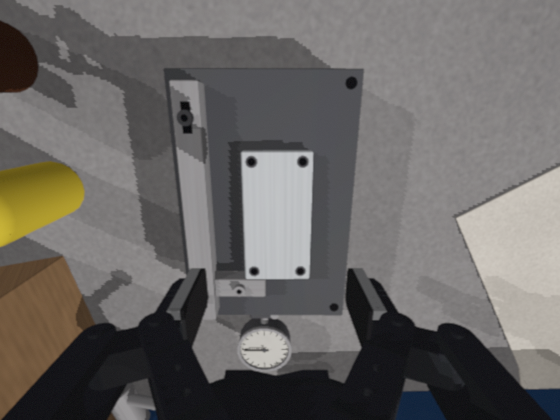

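View pics/s6.png

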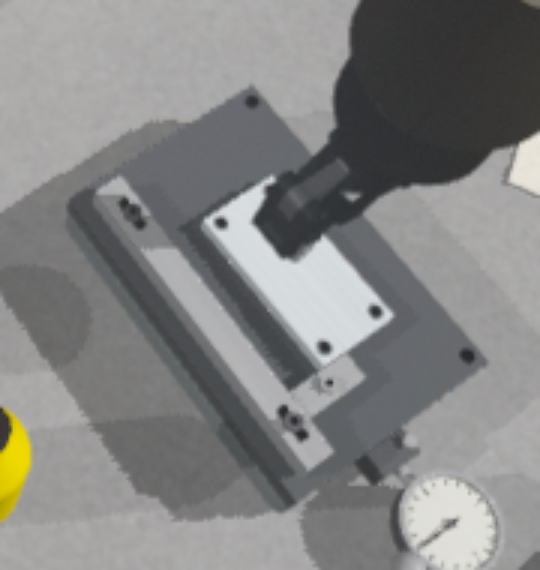

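The plate lies over the tip, touching the stop and about 27 mm from the fence. I'll measure it, then turn the tool to the tilted push pose in free air.

Run:
```python
from h import *
np.set_printoptions(precision=1,suppress=True)
c=[plane("wrist",u,55) for u in [(363,69),(166,69),(343,314)]]
print(*c, (c[0]+c[1])/2)
H=[plane("wrist",u,67+dz) for u,dz in [((251.5,161.5),0),((302.5,161.5),0),((254,271),3.5),((299.5,271),3.5)]]
H=np.array(H);print(H,H.mean(0)); v=H[2]+H[3]-H[0]-H[1]; print(np.degrees(np.arctan2(-v[0],v[1])))
t=np.radians(-2.1);R=np.array([[np.cos(t),-np.sin(t)],[np.sin(t),np.cos(t)]]);o=np.array([519.7,224.2])
print('plate local',R.T@(H.mean(0)[:2]-o))
w=o+R@[-75,12]; print(w)
to((*w,180),(180,-30,-2.1))
```

```text
[441.9 116.4  55. ] [587.6 111.2  55. ] [448.7 332.4  55. ] [514.8 113.8  55. ]
[[527.5 179.7  67. ]
 [488.1 181.1  67. ]
 [530.9 273.4  70.5]
 [491.6 274.8  70.5]] [509.6 227.2  68.8]
-2.129114644432248
plate local [-10.3   2.7]
[445.2 238.9]
offset [-0.   0.1  0. ] rot [ 0.2  0.2 -0.8] mm 65.36895127459891 deg 93.7325965874353
```

Run:
```python
from h import *
to((445,239,180),(180,-30,-2.1))
```

```text
offset [-0.0171  0.13    0.0002] rot [ 0.2053  0.2045 -0.7649] mm 65.56629470988861 deg 93.7325965874353
```

```bash
python3 -m inch '{"offset":[[-0.017,0.13,-0.05],[-0.017,0.13,-0.05],[-0.017,0.13,-0.05],[-0.017,0.13,-0.05],[-0.017,0.13,-0.05],[-0.017,0.13,-0.05],[-0.017,0.13,-0.05],[-0.017,0.13,-0.05],[-0.017,0.13,-0.05],[-0.017,0.13,-0.05],[-0.017,0.13,0],[-0.017,0.13,0]],"rotation":[[0.2053,0.2045,-0.765],[0.2053,0.2045,-0.765],[0.2053,0.2045,-0.765],[0.2053,0.2045,-0.765],[0.2053,0.2045,-0.765],[0.2053,0.2045,-0.765],[0.2053,0.2045,-0.765],[0.2053,0.2045,-0.765],[0.2053,0.2045,-0.765],[0.2053,0.2045,-0.765],[0.2053,0.2045,-0.765],[0.2053,0.2045,-0.765]]}' 255 60
python3 - <<'E'
from h import *
s=ctrl.sense();print(s['joints'].round(1))
for n in ["wrist","scene","side"]: cv2.imwrite(f"pics/{n}7.png",ctrl.grab_frame(n)[:,:,::-1])
f=cv2.imread('pics/scene7.png');cv2.imwrite('pics/s7.png',cv2.resize(f[180:390,290:490],None,fx=2.8,fy=2.8))
E
```

```text
clock: 10.45
tcp_pos: [452.4, 246.6, 193.7]
ee_rot: [179.2, -28.6, -2.2]
wrist_force: [0.7, -0.4, -0.2]
grip_width: 0.003
[ 58.7  -1.6 -58.3  54.9 -31.3 -18.5]
```

View pics/wrist7.png

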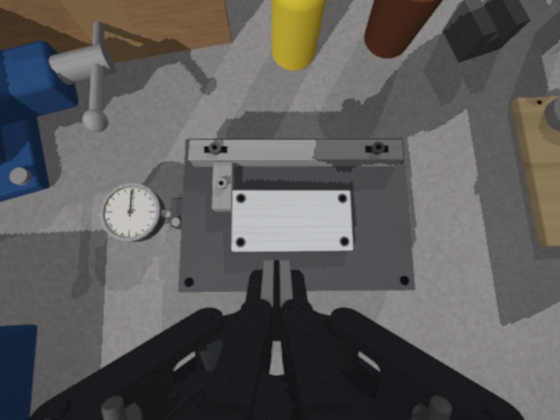

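View pics/s7.png

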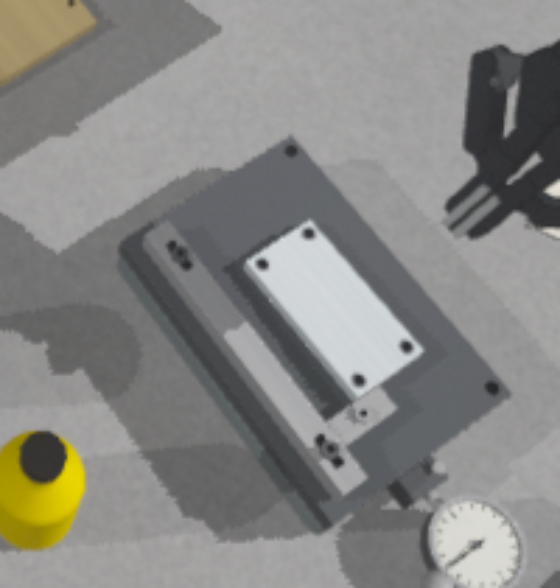

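View pics/side7.png

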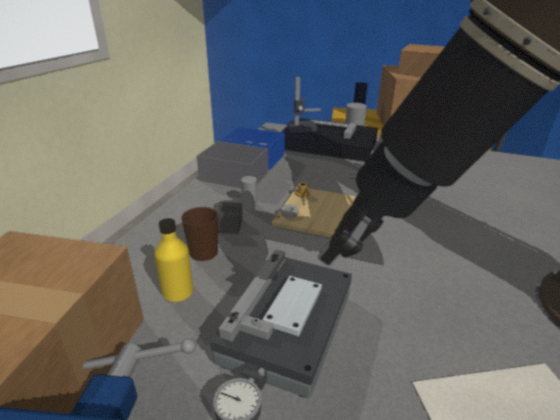

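The wrist view shows the plate's end at column 232, touching the stop's face at column 233, with its long side parallel to the fence at row 162. The arm stopped at its j3 limit, but the push pose is lower and farther out, so it should be reachable.

Run:
```python
from h import *
to((455.2,238.6,89),(180,-30,-2.1))
```

```text
offset [-0.0965  0.0145  0.1891] rot [ 0.0064  0.0112 -0.0003] mm 106.4071302521302 deg 1.479750075161069
```

```bash
python3 -m inch '{"offset":[[-0.045,0.007,0.09],[-0.09,0.014,0.17],[-0.0965,0.0145,0.189],[-0.0965,0.0145,0.189],[-0.0965,0.0145,0.189]],"rotation":[[0.006,0.011,0],[0.006,0.011,0],[0.006,0.011,0],[0.006,0.011,0],[0.006,0.011,0]]}' 255 60
python3 - <<'E'
from h import *
s=ctrl.sense();print(s['joints'].round(1))
for n in ["wrist","side"]: cv2.imwrite(f"pics/{n}8.png",ctrl.grab_frame(n)[:,:,::-1])
f=cv2.imread('pics/side8.png');cv2.imwrite('pics/d8.png',cv2.resize(f[200:390,200:400],None,fx=3,fy=3))
to((468,238,89),(180,-30,-2.1))
E
```

```text
clock: 11.22
tcp_pos: [484.6, 270.3, 130.2]
ee_rot: [177.6, -26.4, -2.3]
wrist_force: [0.4, -0.1, 0.6]
grip_width: -0.001
[ 50.2   8.1 -58.2  69.3 -23.8 -27.7]
offset [-0.0644  0.0642  0.0638] rot [ 0.021   0.0314 -0.0005] mm 55.52579322604891 deg 4.329045431287847
```

View pics/wrist8.png

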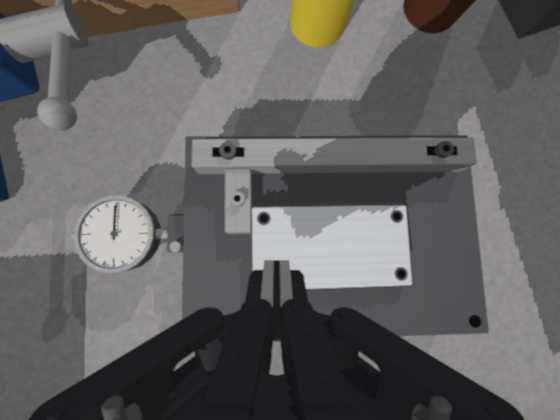

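View pics/d8.png

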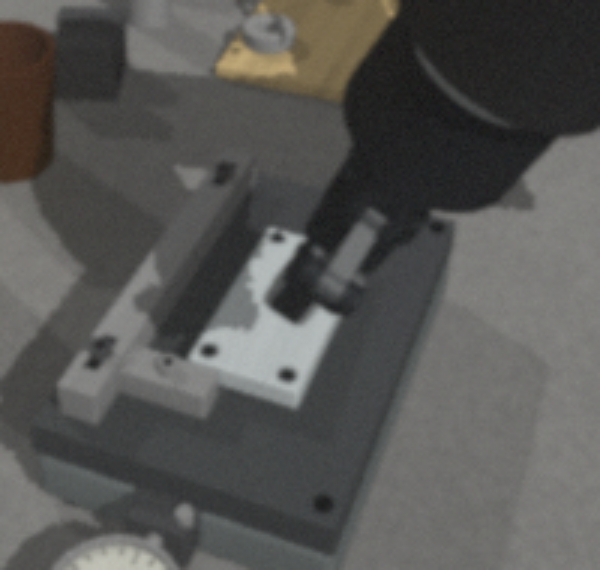

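The arm is held at its j3 limit, so 30° isn't reachable here. I'll fit a simple kinematic model from the recorded joint and TCP pairs, to see which push tilts can be reached.

```bash
cat > kin.py <<'E'
import numpy as np
from scipy.spatial.transform import Rotation as Ro
from scipy.optimize import least_squares
J=np.array([[-51.961,20.591,.635,-.02,-70.136,-16.507],[5.789,12.153,-21.546,-.081,-56.31,10.171],[43.347,14.933,-23.031,-.01,-51.944,-45.38],[44.264,13.124,-20.234,.09,-56.507,-46.333],[58.7,-1.6,-58.3,54.9,-31.3,-18.5],[50.2,8.1,-58.2,69.3,-23.8,-27.7]])
P=np.array([[247.56,-627.5,255.37],[528.83,-138.76,181.18],[510.5,218.2,146.6],[510,228.6,181.7],[452.4,246.6,193.7],[484.6,270.3,130.2]])
E=np.array([[179.9,0,-158.47],[180,0.07,-74.08],[-179.9,.1,-92],[-179.9,0,-92],[179.2,-28.6,-2.2],[177.6,-26.4,-2.3]])
r=lambda a,x:Ro.from_euler(a,x,degrees=True)
def fk(j,p,s4=1,s6=1):
    d1,a1,b,a2,a3,d4,d6=p
    R=r('z',j[0]); x=R.apply([a1,b,d1])
    R=R*r('y',j[1]); x=x+R.apply([0,0,a2])
    R=R*r('y',-j[2]); x=x+R.apply([d4,0,a3])
    R=R*r('x',s4*j[3])*r('y',-j[4]); x=x+R.apply([d6,0,0])
    # tool: z along local x
    T=R*r('x',s6*j[5])
    return x,T
if __name__=="__main__":
    for s4 in(1,-1):
        f=lambda p:np.concatenate([fk(j,p,s4)[0]-q for j,q in zip(J,P)])
        o=least_squares(f,[300,0,-190,400,0,400,300]); print(s4,o.x.round(1),np.abs(o.fun).max(),o.cost)
        for j,e in zip(J,E):
            x,T=fk(j,o.x,s4); print('   toolz',T.apply([1,0,0]).round(3),r('xyz',e).apply([0,0,1]).round(3))
    s6=0
E
python3 kin.py
```

```text
1 [-242.1  353.3 -198.1  393.7   67.3   81.8  -45. ] 48.512682656261575 7310.767492705706
   toolz [-0.001  0.001 -1.   ] [-0.001  0.002 -1.   ]
   toolz [-0.    -0.001 -1.   ] [-0.     0.001 -1.   ]
   toolz [ 0.001  0.001 -1.   ] [ 0.002  0.002 -1.   ]
   toolz [ 0.001  0.003 -1.   ] [ 0.002 -0.    -1.   ]
   toolz [-0.249  0.408 -0.878] [ 0.478 -0.032 -0.878]
   toolz [-0.138  0.424 -0.895] [ 0.442 -0.06  -0.895]
-1 [ -63.2  288.2 -185.1  444.3   58.3  146.4  142.6] 41.542381636612106 5235.459535046821
   toolz [-0.001  0.001 -1.   ] [-0.001  0.002 -1.   ]
   toolz [-0.     0.001 -1.   ] [-0.     0.001 -1.   ]
   toolz [ 0.001  0.001 -1.   ] [ 0.002  0.002 -1.   ]
   toolz [ 0.003  0.001 -1.   ] [ 0.002 -0.    -1.   ]
   toolz [ 0.477 -0.033 -0.878] [ 0.478 -0.032 -0.878]
   toolz [ 0.442 -0.059 -0.895] [ 0.442 -0.06  -0.895]
```

```bash
cat > kin2.py <<'E'
from kin import *
def fk2(j,p):
    d1,a1,b,a2,a3,d4,d6,b2,c2=p
    R=r('z',j[0]); x=R.apply([a1,b,d1])
    R=R*r('y',j[1]); x=x+R.apply([0,0,a2])
    R=R*r('y',-j[2]); x=x+R.apply([d4,0,a3])
    R=R*r('x',-j[3]); x=x+R.apply([0,b2,c2])
    R=R*r('y',-j[4]); x=x+R.apply([d6,0,0])
    return x,R*r('x',-j[5])
reg=np.array([0,1,1,0,1,0,0,1,1])*.003
f=lambda p:np.concatenate([np.concatenate([fk2(j,p)[0]-q for j,q in zip(J,P)]),reg*p])
o=least_squares(f,[300,0,-100,400,0,400,300,-90,0]);p=o.x
if __name__=="__main__":
    print(p.round(1),np.abs(o.fun[:18]).max(),o.cost)
    # tool frame offset
    for j,e in zip(J,E):
        T=fk2(j,p)[1]; print((T.inv()*r('xyz',e)).as_matrix().round(2).tolist())
E
python3 kin2.py
```

```text
[ 2.038e+02  2.000e-01  3.000e-01  6.010e+02 -2.100e+00  4.638e+02
  3.521e+02 -1.921e+02  1.500e+00] 0.4086019954744984 0.32750410381993583
[[0.0, -0.0, 1.0], [-1.0, -0.0, 0.0], [0.0, -1.0, -0.0]]
[[0.0, -0.0, 1.0], [-1.0, -0.0, 0.0], [0.0, -1.0, -0.0]]
[[0.0, 0.0, 1.0], [-1.0, -0.0, 0.0], [0.0, -1.0, 0.0]]
[[-0.0, -0.0, 1.0], [-1.0, -0.0, -0.0], [0.0, -1.0, -0.0]]
[[-0.0, 0.0, 1.0], [-1.0, 0.0, -0.0], [-0.0, -1.0, 0.0]]
[[-0.0, -0.0, 1.0], [-1.0, -0.0, -0.0], [0.0, -1.0, -0.0]]
```

The model fits to 0.4 mm. Next I'll solve the IK for the push's start and end, over tilt and the free spin about the tool axis.

```bash
cat > ik.py <<'E'
from kin2 import *
lo=np.array([-176.03,-82.01,-58.28,-173.87,-174.79,-173.66])+1.5; hi=np.array([176.03,121.73,71.71,95.51,-.11,173.66])-1.5
M0=r('xyz',[0,0,0])
TO=Ro.from_matrix(np.array([[0,0,1],[-1,0,0],[0,-1,0]]))
rng=np.random.default_rng(0)
def ik(pos,R,seeds):
    best=None
    for s in seeds:
        g=lambda j:np.concatenate([fk2(j,p)[0]-pos,300*((fk2(j,p)[1]*TO).inv()*R).as_rotvec()])
        o=least_squares(g,np.clip(s,lo+.1,hi-.1),bounds=(lo,hi),max_nfev=60)
        e=np.linalg.norm(o.fun)
        if best is None or e<best[0]: best=(e,o.x)
        if e<.5: break
    return best
E
cat > scan.py <<'E'
from ik import *
t=np.radians(-2.1);c,s=np.cos(t),np.sin(t);o_=np.array([519.7,224.2,0])
base=np.array([45,10,-40,0,-50,-45.])
for th in (20,25,30,38):
    for yaw in (-2.1,-92.1,87.9,177.9,-45):
        out=[]
        for ex in (-46,-11):
            ct=o_+np.array([c*ex-s*12,s*ex+c*12,67])
            # tilt about gauge y then spin
            R=r('z',-2.1)*r('y',-th)*r('x',180)*r('z',-(yaw+2.1))
            z=R.apply([0,0,1]); pos=ct-25*z
            seeds=[base,base+[10,-10,-15,60,20,30],base+[-30,-10,-15,-60,20,30],base+[0,-10,-15,-90,10,90],base+[0,-10,-15,40,10,120]]+[lo+(hi-lo)*rng.random(6) for _ in range(4)]
            e,j=ik(pos,R,seeds); out.append((round(e,1),j.round(0).tolist()))
        print(th,yaw,out)
E
time python3 scan.py
```

```text
20 -2.1 [(np.float64(11.9), [51.0, 10.0, -57.0, 50.0, -20.0, -10.0]), (np.float64(3.5), [44.0, 11.0, -57.0, 60.0, -16.0, -14.0])]
20 -92.1 [(np.float64(11.9), [51.0, 10.0, -57.0, 50.0, -20.0, -100.0]), (np.float64(3.5), [44.0, 11.0, -57.0, 60.0, -16.0, -104.0])]
20 87.9 [(np.float64(11.9), [51.0, 10.0, -57.0, 50.0, -20.0, 80.0]), (np.float64(3.5), [44.0, 11.0, -57.0, 60.0, -16.0, 76.0])]
20 177.9 [(np.float64(11.9), [51.0, 10.0, -57.0, 50.0, -20.0, 170.0]), (np.float64(3.5), [44.0, 11.0, -57.0, 60.0, -16.0, 166.0])]
20 -45 [(np.float64(11.9), [51.0, 10.0, -57.0, 50.0, -20.0, -53.0]), (np.float64(3.5), [44.0, 11.0, -57.0, 60.0, -16.0, -57.0])]
25 -2.1 [(np.float64(33.7), [52.0, 10.0, -57.0, 53.0, -22.0, -14.0]), (np.float64(25.0), [45.0, 11.0, -57.0, 64.0, -18.0, -18.0])]
25 -92.1 [(np.float64(33.7), [52.0, 10.0, -57.0, 53.0, -22.0, -104.0]), (np.float64(25.0), [45.0, 11.0, -57.0, 64.0, -18.0, -108.0])]
25 87.9 [(np.float64(33.7), [52.0, 10.0, -57.0, 53.0, -22.0, 76.0]), (np.float64(25.0), [45.0, 11.0, -57.0, 64.0, -18.0, 72.0])]
25 177.9 [(np.float64(33.7), [52.0, 10.0, -57.0, 53.0, 
[... 862 characters left out ...]

38 -2.1 [(np.float64(28.2), [4.0, 8.0, -56.0, -172.0, -11.0, -102.0]), (np.float64(29.1), [5.0, 9.0, -46.0, -161.0, -2.0, -115.0])]
38 -92.1 [(np.float64(28.2), [4.0, 8.0, -56.0, -172.0, -11.0, 168.0]), (np.float64(29.1), [5.0, 9.0, -46.0, -161.0, -2.0, 155.0])]
38 87.9 [(np.float64(28.2), [4.0, 8.0, -56.0, -172.0, -11.0, -12.0]), (np.float64(29.1), [5.0, 9.0, -46.0, -161.0, -2.0, -25.0])]
38 177.9 [(np.float64(28.2), [4.0, 8.0, -56.0, -172.0, -11.0, 78.0]), (np.float64(26.5), [3.0, 10.0, -52.0, -172.0, -10.0, 78.0])]
38 -45 [(np.float64(28.2), [4.0, 8.0, -56.0, -172.0, -11.0, -145.0]), (np.float64(26.5), [3.0, 10.0, -52.0, -172.0, -10.0, -145.0])]
real	0m39.611s
user	0m40.091s
sys	0m0.109s
```

The usual branch limits tilt to about 18° here. That still works: 17° alone gives tan 17° ≈ 0.31, and finger friction adds more. First I'll slide the plate to the fence with the tool lowered, leading corner on the plate's side. Then I'll press diagonally with the tip's end face on the top edge.

```bash
cat > s2.py <<'E'
from ik import *
t=np.radians(-2.1);c,s=np.cos(t),np.sin(t);o_=np.array([519.7,224.2,0])
def g(l): return o_+np.array([c*l[0]-s*l[1],s*l[0]+c*l[1],l[2]])
if __name__=="__main__":
  for th in (12,15,17,19):
    R=r('z',-2.1)*r('y',-th)*r('x',180)
    for l in [(-68,8,110),(-66,8,84),(-29,8,84),(-20,12,90)]:
        e,j=ik(g(l),R,[[48,8,-56,60,-22,-20],[46,8,-52,45,-35,0]]); print(th,l,e.round(1),j.round(1))
E
python3 s2.py
```

```text
12 (-68, 8, 110) 0.0 [ 55.6   8.7 -46.7  20.7 -29.8  14.6]
12 (-66, 8, 84) 0.0 [ 54.7  11.2 -49.3  24.5 -24.8  11.3]
12 (-29, 8, 84) 0.0 [ 51.   13.8 -45.   22.6 -25.6  16.9]
12 (-20, 12, 90) 0.0 [ 50.6  14.1 -43.1  21.3 -27.1  18.7]
15 (-68, 8, 110) 0.0 [ 55.8   7.6 -51.6  30.2 -25.8   5.3]
15 (-66, 8, 84) 0.0 [ 53.5  10.1 -55.   37.9 -20.3  -0.8]
15 (-29, 8, 84) 0.0 [ 50.2  12.7 -50.8  35.3 -20.8   5.2]
15 (-20, 12, 90) 0.0 [ 50.2  13.  -48.6  32.6 -22.3   8. ]
17 (-68, 8, 110) 0.0 [ 55.    7.  -55.   38.4 -23.3  -2. ]
17 (-66, 8, 84) 4.8 [ 52.5   9.7 -56.8  44.1 -19.3  -5.9]
17 (-29, 8, 84) 0.0 [ 47.7  11.9 -55.   47.9 -17.5  -5.1]
17 (-20, 12, 90) 0.0 [ 48.5  12.3 -52.6  43.6 -19.1  -1.3]
19 (-68, 8, 110) 4.1 [ 54.2   6.6 -56.8  44.1 -22.3  -6.8]
19 (-66, 8, 84) 13.5 [ 52.6   9.6 -56.8  45.5 -20.   -7.4]
19 (-29, 8, 84) 4.7 [ 45.7  11.5 -56.8  55.9 -16.5 -11.2]
19 (-20, 12, 90) 0.0 [ 44.6  11.5 -56.6  58.4 -16.1 -12.5]
```

Run:
```python
from s2 import *
import h
print(g((-66,8,120)));h.to(g((-66,8,120)),(180,-12,-2.1))
```

```text
[454.03747568 234.61311192 120.        ]
offset [-0.0615  0.0748 -0.0036] rot [ 0.0208 -0.1257 -0.0038] mm 48.46494450528101 deg 14.604726214995432
```

```bash
python3 -m inch '{"offset":[[-0.06,0.075,-0.03],[-0.0615,0.075,-0.03],[-0.0615,0.075,-0.004],[-0.0615,0.075,-0.004],[-0.0615,0.075,-0.004]],"rotation":[[0.021,-0.126,-0.004],[0.021,-0.126,-0.004],[0.021,-0.126,-0.004],[0.021,-0.126,-0.004],[0.021,-0.126,-0.004]]}' 255 60
python3 - <<'E'
from s2 import *
import h
h.to(g((-66,8,84.5)),(180,-12,-2.1))
for n in ["wrist","side"]: h.cv2.imwrite(f"pics/{n}9.png",h.ctrl.grab_frame(n)[:,:,::-1])
f=h.cv2.imread('pics/side9.png');h.cv2.imwrite('pics/d9.png',h.cv2.resize(f[200:390,200:400],None,fx=3,fy=3))
E
```

```text
clock: 11.95
tcp_pos: [453.9, 235.2, 120.9]
ee_rot: [-179.9, -12.0, -2.1]
wrist_force: [-0.2, -0.4, 0.1]
grip_width: 0.001
offset [-0.0148  0.0013  0.0713] rot [-0.001  -0.0001  0.0002] mm 36.4206582572915 deg 0.11626619575761903
```

View pics/wrist9.png

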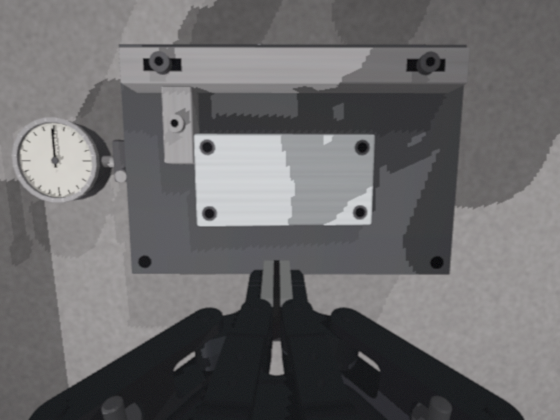

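View pics/d9.png

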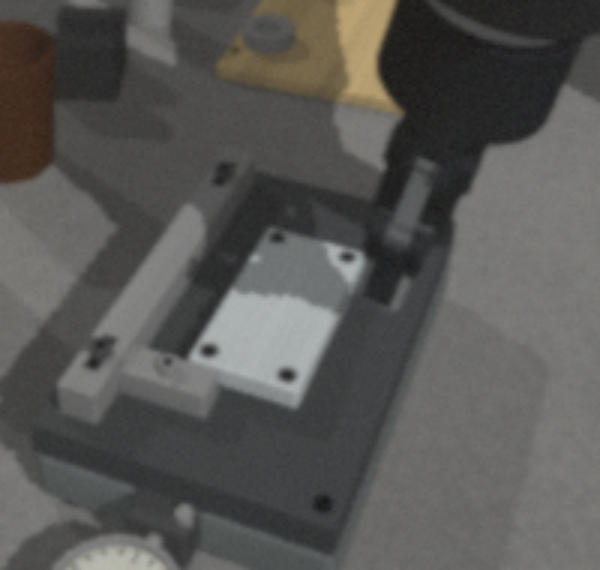

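Both views show the closed fingers on the robot side, clear of the plate, with the plate's end at the stop near column 195. I'll lower beside it and slide it over.

```bash
python3 -m inch '{"offset":[[-0.007,0.001,0.035],[-0.012,0.001,0.06],[-0.0148,0.0013,0.071],[-0.0148,0.0013,0.071]],"rotation":[[0,0,0],[0,0,0],[0,0,0],[0,0,0]]}' 255 60
python3 - <<'E'
from s2 import *
import h
h.to(g((-45,8,84.5)),(180,-12,-2.1));h.to(g((-30,8,84.5)),(180,-12,-2.1));h.to(g((-25,8,84.5)),(180,-12,-2.1))
E
```

```text
clock: 12.55
tcp_pos: [454.0, 233.7, 84.3]
ee_rot: [180.0, -12.0, -2.0]
wrist_force: [-0.5, 0.3, -0.0]
grip_width: -0.0
offset [ 0.0412 -0.0018  0.0084] rot [-0.     -0.0001  0.0006] mm 21.068795290521162 deg 0.07110841924010497
offset [ 0.0706 -0.0018  0.0147] rot [-0.     -0.0001  0.0006] mm 36.059768978169416 deg 0.07110841924010497
offset [ 0.0804 -0.0018  0.0168] rot [-0.     -0.0001  0.0006] mm 41.05822540426346 deg 0.07110841924010497
```

```bash
python3 -m inch '{"offset":[[0.01,0,0.002],[0.02,-0.001,0.004],[0.03,-0.001,0.006],[0.04,-0.002,0.008],[0.048,-0.002,0.01],[0.056,-0.002,0.0117],[0.063,-0.002,0.0132],[0.07,-0.002,0.0146],[0.07,-0.002,0.0146]],"rotation":[[0,0,0],[0,0,0],[0,0,0],[0,0,0],[0,0,0],[0,0,0],[0,0,0],[0,0,0],[0,0,0]]}' 255 60
python3 -m inch '{"offset":[[0.006,0,0.0012],[0.008,0,0.0017],[0.008,0,0.0017]],"rotation":[[0,0,0],[0,0,0],[0,0,0]]}' 255 60
python3 - <<'E'
import h
for n in ["wrist"]: h.cv2.imwrite(f"pics/{n}10.png",h.ctrl.grab_frame(n)[:,:,::-1])
E
```

```text
clock: 13.68
tcp_pos: [490.0, 233.5, 84.5]
ee_rot: [180.0, -12.0, -2.0]
wrist_force: [-1.3, 0.9, -0.6]
grip_width: -0.002
clock: 14.05
tcp_pos: [494.1, 233.3, 84.5]
ee_rot: [180.0, -12.0, -2.0]
wrist_force: [-0.6, -0.3, -0.7]
grip_width: -0.003
```

View pics/wrist10.png

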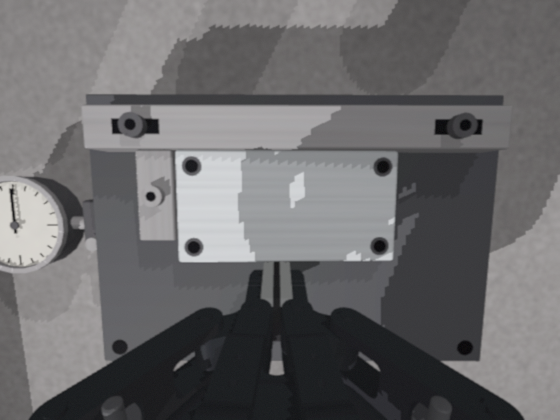

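The plate is 1-2 mm from the fence and nearly touching the stop, at columns 177 and 174. I'll keep pushing until contact.

```bash
python3 -m inch '{"offset":[[0.004,0,0.0008],[0.006,0,0.0012],[0.006,0,0.0012]],"rotation":[[0,0,0],[0,0,0],[0,0,0]]}' 255 60
python3 -m inch '{"offset":[[0.004,0,0.0008],[0.006,0,0.0012],[0.006,0,0.0012]],"rotation":[[0,0,0],[0,0,0],[0,0,0]]}' 255 60
```

```text
clock: 14.48
tcp_pos: [494.9, 232.3, 83.3]
ee_rot: [179.9, -11.9, -2.0]
wrist_force: [-18.1, 4.7, 4.0]
grip_width: -0.001
clock: 14.85
tcp_pos: [495.1, 231.1, 81.9]
ee_rot: [179.8, -11.7, -2.0]
wrist_force: [-23.7, 6.2, 6.1]
grip_width: 0.003
```

The plate is against the fence (18-24 N). I'll back off, then check the gap at the stop.

```bash
python3 -m inch '{"offset":[[-0.02,0,-0.002],[-0.03,0,-0.03],[-0.03,0,-0.06],[-0.03,0,-0.06]],"rotation":[[0,0,0],[0,0,0],[0,0,0],[0,0,0]]}' 255 60
python3 - <<'E'
from h import *
np.set_printoptions(precision=1,suppress=True)
ms=ctrl.camera_model("wrist")
for n in ["wrist","scene","side"]: cv2.imwrite(f"pics/{n}11.png",ctrl.grab_frame(n)[:,:,::-1])
import pickle;pickle.dump(ms,open('pics/m11.pkl','wb'))
w=cv2.imread('pics/wrist11.png');cv2.imwrite('pics/w11c.png',cv2.resize(w[60:290,70:470],None,fx=2,fy=2,interpolation=cv2.INTER_CUBIC))
w=cv2.imread('pics/scene11.png');cv2.imwrite('pics/s11c.png',cv2.resize(w[240:370,330:460],None,fx=4.5,fy=4.5,interpolation=cv2.INTER_CUBIC))
E
```

```text
clock: 15.35
tcp_pos: [474.8, 233.0, 110.1]
ee_rot: [179.9, -11.8, -2.0]
wrist_force: [-0.2, 0.0, -0.2]
grip_width: 0.003
```

View pics/w11c.png

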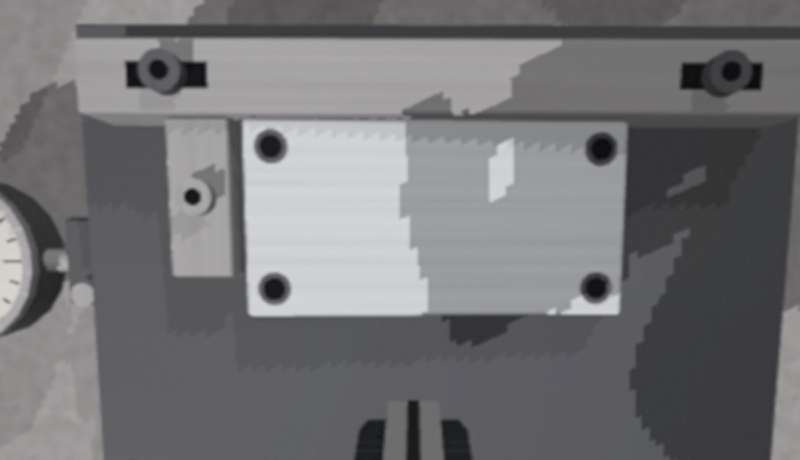

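View pics/s11c.png

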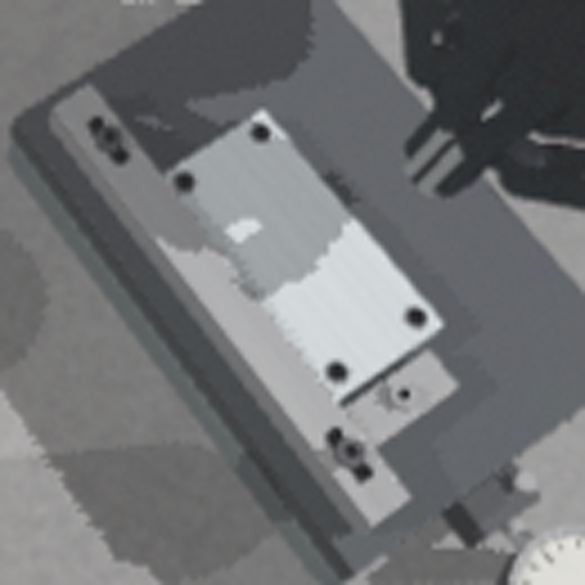

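Both crops show a dark gap of about 2 mm between the plate's end and the stop, so I'll push the plate's -y end with the closed fingers to close it.

Run:
```python
from s2 import *
import h
print(g((8,-88,84.5)))
h.to(g((8,-88,115)),(180,-12,-2.1));h.to(g((8,-88,84.5)),(180,-12,-2.1));
for l in [(8,-88,115),(8,-88,84.5),(8,-50,84.5)]:
    e,j=ik(g(l),r('z',-2.1)*r('y',-12)*r('x',180),[[48,8,-46,20,-22,0],[30,8,-46,20,-22,0]]); print(e.round(1),j.round(1))
```

```text
[524.46998078 135.96595168  84.5       ]
offset [0.1074 0.1882 0.0093] rot [0.0018 0.0029 0.0008] mm 108.45384961326013 deg 0.40609635170214753
offset [0.0951 0.188  0.069 ] rot [0.0018 0.0029 0.0008] mm 110.83739460132192 deg 0.40609635170214753
0.0 [ 40.   10.5 -42.   16.4 -29.6  34.2]
0.0 [ 39.5  13.2 -45.   19.8 -24.1  30.9]
0.0 [ 43.   14.3 -43.5  20.3 -25.   27. ]
```

```bash
python3 -m inch '{"offset":[[0.03,0.06,-0.005],[0.07,0.13,0],[0.107,0.188,0.009],[0.107,0.188,0.009],[0.1,0.188,0.045],[0.095,0.188,0.069],[0.095,0.188,0.069]],"rotation":[[0.002,0.003,0.001],[0.002,0.003,0.001],[0.002,0.003,0.001],[0.002,0.003,0.001],[0.002,0.003,0.001],[0.002,0.003,0.001],[0.002,0.003,0.001]]}' 255 60
python3 -m inch '{"offset":[[0,-0.012,0],[0,-0.024,0],[0,-0.034,0],[0,-0.034,0]],"rotation":[[0,0,0],[0,0,0],[0,0,0],[0,0,0]]}' 255 60
python3 - <<'E'
import h
cv2=h.cv2
for n in ["wrist"]: cv2.imwrite(f"pics/{n}12.png",h.ctrl.grab_frame(n)[:,:,::-1])
E
```

```text
clock: 16.38
tcp_pos: [523.6, 135.5, 83.3]
ee_rot: [179.9, -11.9, -2.1]
wrist_force: [0.4, -0.5, -0.1]
grip_width: 0.004
clock: 16.88
tcp_pos: [524.4, 153.2, 83.5]
ee_rot: [179.9, -11.9, -2.1]
wrist_force: [0.2, 0.2, 0.3]
grip_width: -0.0
```

View pics/wrist12.png

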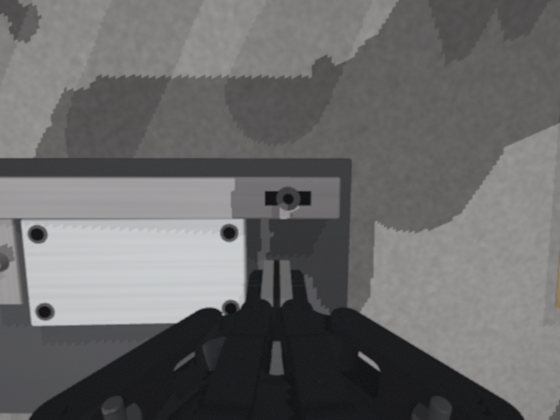

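The finger is now a few mm from the plate's end at column 245. I'll creep toward the stop.

```bash
python3 -m inch '{"offset":[[0,-0.004,0],[0,-0.008,0],[0,-0.012,0],[0,-0.012,0]],"rotation":[[0,0,0],[0,0,0],[0,0,0],[0,0,0]]}' 255 60
python3 - <<'E'
import h
cv2=h.cv2
cv2.imwrite(f"pics/w13.png",h.ctrl.grab_frame("wrist")[:,:,::-1])
w=h.ctrl.grab_frame("scene")[:,:,::-1];cv2.imwrite('pics/s13c.png',cv2.resize(w[240:370,330:460],None,fx=4.5,fy=4.5,interpolation=cv2.INTER_CUBIC))
E
```

```text
clock: 17.42
tcp_pos: [524.4, 158.9, 83.4]
ee_rot: [179.9, -11.9, -2.1]
wrist_force: [-0.4, -0.1, -0.5]
grip_width: 0.003
```

View pics/w13.png

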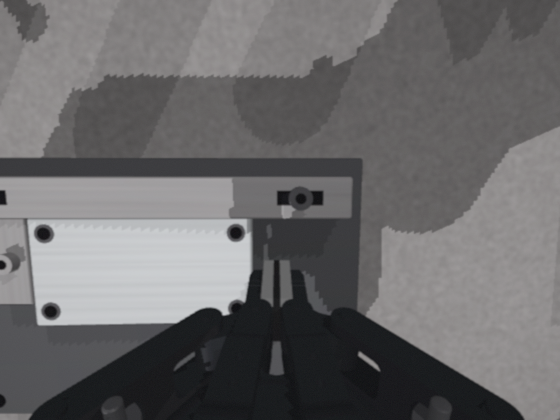

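View pics/s13c.png

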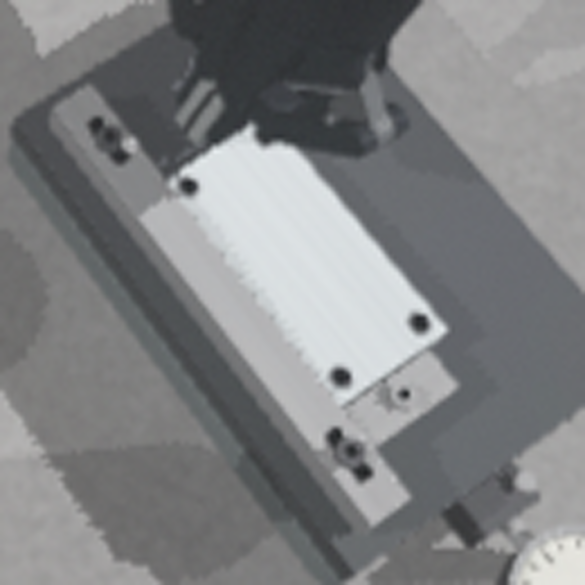

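The plate has moved and the gap is about half what it was, so I'll continue until there's force.

```bash
python3 -m inch '{"offset":[[0,-0.002,0],[0,-0.003,0],[0,-0.003,0]],"rotation":[[0,0,0],[0,0,0],[0,0,0]]}' 255 60
python3 -m inch '{"offset":[[0,-0.002,0],[0,-0.003,0],[0,-0.003,0]],"rotation":[[0,0,0],[0,0,0],[0,0,0]]}' 255 60
```

```text
clock: 17.9
tcp_pos: [524.4, 160.2, 83.3]
ee_rot: [179.9, -11.9, -2.1]
wrist_force: [-0.0, -1.6, 1.1]
grip_width: -0.001
clock: 18.27
tcp_pos: [523.9, 160.7, 83.0]
ee_rot: [179.8, -11.8, -2.1]
wrist_force: [0.3, -6.2, 1.6]
grip_width: -0.003
```

There's contact at the stop (-6.2 N). I'll back away, rise, and move to the pre-push pose at 17° tilt.

```bash
python3 -m inch '{"offset":[[0,0.02,0],[0,0.03,-0.03],[0,0.03,-0.09],[0,0.03,-0.09]],"rotation":[[0,0,0],[0,0,0],[0,0,0],[0,0,0]]}' 255 60
python3 - <<'E'
from s2 import *
import h
for l in [(-35,12,115),(-22,12,98)]:
    h.to(g(l),(180,-17,-2.1))
E
```

```text
clock: 18.77
tcp_pos: [515.3, 147.2, 129.4]
ee_rot: [-180.0, -12.0, -2.1]
wrist_force: [-0.2, -0.0, 0.9]
grip_width: 0.001
offset [-0.0714 -0.1782  0.0144] rot [-0.0003  0.0433 -0.0001] mm 96.23031882507911 deg 4.967590818260036
offset [-0.053  -0.1781  0.0531] rot [-0.0003  0.0433 -0.0001] mm 96.64988239957184 deg 4.967590818260036
```

```bash
python3 -m inch '{"offset":[[-0.05,-0.06,0],[-0.0714,-0.13,0.01],[-0.0714,-0.178,0.0144],[-0.0714,-0.178,0.0144],[-0.06,-0.178,0.035],[-0.053,-0.178,0.053],[-0.053,-0.178,0.053],[-0.053,-0.178,0.053]],"rotation":[[0,0.0433,0],[0,0.0433,0],[0,0.0433,0],[0,0.0433,0],[0,0.0433,0],[0,0.0433,0],[0,0.0433,0],[0,0.0433,0]]}' 255 60
python3 - <<'E'
from s2 import *
import h
cv2=h.cv2
for n in ["wrist","side","scene"]: cv2.imwrite(f"pics/{n}14.png",h.ctrl.grab_frame(n)[:,:,::-1])
f=cv2.imread('pics/side14.png');cv2.imwrite('pics/d14.png',cv2.resize(f[220:370,200:370],None,fx=4,fy=4))
f=cv2.imread('pics/wrist14.png');cv2.imwrite('pics/w14.png',cv2.resize(f[80:330,80:430],None,fx=2.2,fy=2.2,interpolation=cv2.INTER_CUBIC))
print(h.ctrl.sense()['joints'])
for l in [(-21,12.3,91),(-17,12.6,86)]:
    h.to(g(l),(180,-17,-2.1))
E
```

```text
clock: 19.77
tcp_pos: [498.4, 236.5, 98.1]
ee_rot: [-180.0, -17.0, -2.2]
wrist_force: [0.6, 0.2, -0.2]
grip_width: -0.003
[ 49.67603499  11.4292645  -51.57120894  40.12702308 -20.83823842
   1.2330196 ]
offset [-0.0027 -0.0005  0.0148] rot [-0.0005 -0.0002 -0.0002] mm 7.520042425809977 deg 0.06930131128088354
offset [ 0.002  -0.0011  0.0267] rot [-0.0005 -0.0002 -0.0002] mm 13.389770746554547 deg 0.06930131128088354
```

View pics/w14.png

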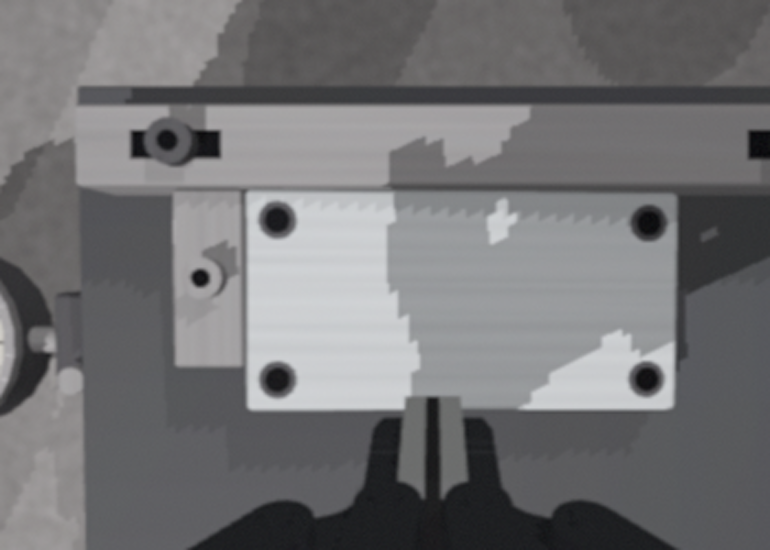

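View pics/d14.png

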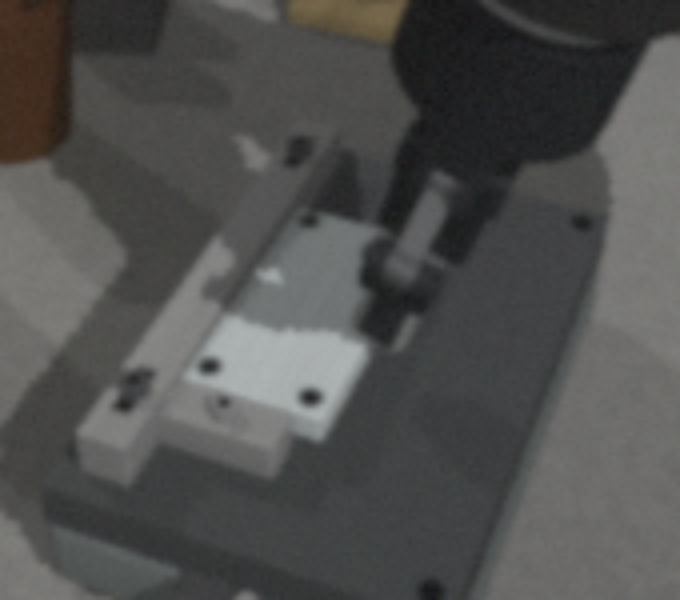

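The plate is at the fence and the stop, and the tip stands just above its -x top edge at crop (432,405). I'll come down onto it.

```bash
python3 -m inch '{"offset":[[-0.001,0,0.008],[-0.002,0,0.012],[-0.0027,0,0.015],[-0.0027,0,0.015]],"rotation":[[0,0,0],[0,0,0],[0,0,0],[0,0,0]]}' 255 60
python3 - <<'E'
from s2 import *
import h
h.to(g((-20,12.3,89)),(180,-17,-2.1))
E
```

```text
clock: 20.42
tcp_pos: [499.2, 237.0, 90.8]
ee_rot: [-179.9, -17.0, -2.1]
wrist_force: [-0.3, 0.7, 0.6]
grip_width: -0.002
offset [ 0.0008 -0.0006  0.004 ] rot [-0.0005 -0.0001 -0.0002] mm 2.056880337426793 deg 0.062258703897127114
```

```bash
python3 -m inch '{"offset":[[0.0004,0,0.002],[0.0008,0,0.0044],[0.0008,0,0.0044]],"rotation":[[0,0,0],[0,0,0],[0,0,0]]}' 255 60
python3 -m inch '{"offset":[[0.0004,0,0.002],[0.0008,0,0.0044],[0.0008,0,0.0044]],"rotation":[[0,0,0],[0,0,0],[0,0,0]]}' 255 60
```

```text
clock: 20.8
tcp_pos: [500.0, 237.0, 89.5]
ee_rot: [-179.9, -17.1, -2.1]
wrist_force: [-12.2, -0.9, 14.7]
grip_width: 0.002
clock: 21.18
tcp_pos: [500.2, 237.0, 89.1]
ee_rot: [-179.8, -17.2, -2.0]
wrist_force: [-27.7, -1.1, 31.7]
grip_width: 0.001
```

The diagonal push is established (Fx about 28 N, Fz about 32 N). I'll check with images without moving, since a new row would re-base the target.

Run:
```python
from s2 import *
import h
cv2=h.cv2
for n in ["wrist","side","scene"]: cv2.imwrite(f"pics/{n}15.png",h.ctrl.grab_frame(n)[:,:,::-1])
f=cv2.imread('pics/scene15.png');cv2.imwrite('pics/s15.png',cv2.resize(f[240:395,330:490],None,fx=3.8,fy=3.8,interpolation=cv2.INTER_CUBIC))
f=cv2.imread('pics/wrist15.png');cv2.imwrite('pics/w15.png',cv2.resize(f[80:330,20:430],None,fx=1.9,fy=1.9,interpolation=cv2.INTER_CUBIC))
s=h.ctrl.sense();print(s['clock'],s['wrist_force'],s['tcp_pos'],s['joint_velocities'].round(2))
H=np.array([h.plane("wrist",u,67) for u in []])
```

```text
21.325 [-26.84820403  -1.95507172  31.14742561] [500.23726343 236.95566516  89.10917702] [-0.01 -0.01  0.03  0.09  0.    0.14]
```

View pics/w15.png

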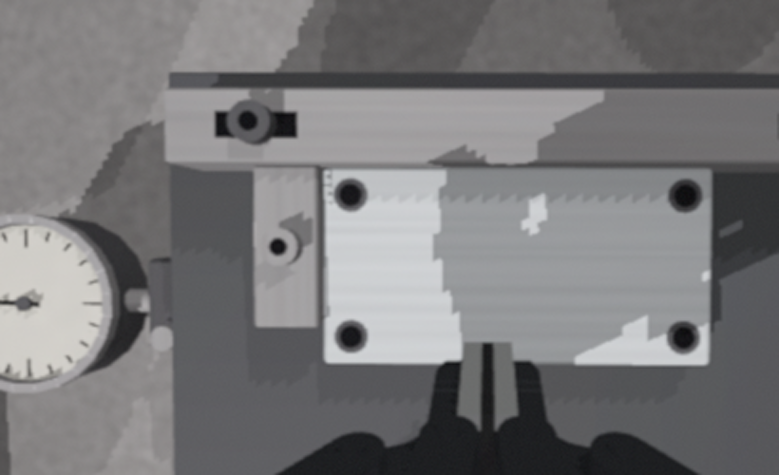

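View pics/s15.png

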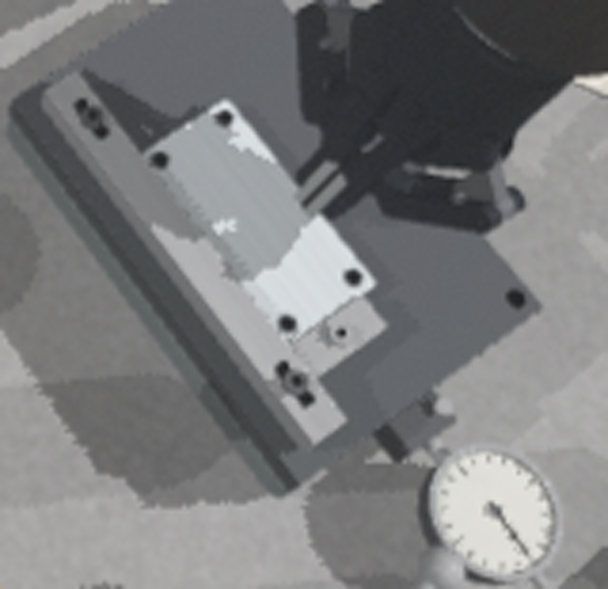

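The needle has swung by about a quarter turn or more, and neither view shows a gap at the stop or the fence. As a last check I'll triangulate the four holes for level and position.

Run:
```python
from h import *
np.set_printoptions(precision=1,suppress=True)
def hole(im,c,w):
    g=cv2.cvtColor(im,cv2.COLOR_BGR2GRAY).astype(float);x,y=int(round(c[0])),int(round(c[1]));p=g[y-w:y+w+1,x-w:x+w+1];q=np.clip(np.median(p)*.75-p,0,None)
    Y,X=np.mgrid[-w:w+1,-w:w+1];return (x+(q*X).sum()/q.sum(),y+(q*Y).sum()/q.sum())
w=cv2.imread('pics/wrist15.png');s=cv2.imread('pics/scene15.png');L=[]
for a,b in [((350,194),(287,323)),((684,195),(160,159)),((350,337),(353,277)),((683,337),(225,118))]:
    uw=hole(w,(a[0]/1.9+20,a[1]/1.9+80),7);us=hole(s,(b[0]/3.8+330-.4,b[1]/3.8+240-.4),3)
    x,e=tri(ray("wrist",uw),ray("scene",us));pw=plane("wrist",uw,67);L.append(pw);print(x,round(e,2),pw)
L=np.array(L);c=L.mean(0);v=L[0]+L[2]-L[1]-L[3];print('ctr',c,'yaw',np.degrees(np.arctan2(-v[0],v[1])),np.linalg.norm(v)/2)
t=np.radians(-2.1);R=np.array([[np.cos(t),-np.sin(t)],[np.sin(t),np.cos(t)]])
print('local',R.T@(c[:2]-[519.7,224.2]))
# stop -y face top edge, fence -x face top edge in wrist image
f=plane("wrist",(318/1.9+20,250/1.9+80),71);k=plane("wrist",(300/1.9+20,162/1.9+80),75);print('stop face y minus plate end:',(R.T@(f[:2]-c[:2]))[1]-55,'fence face - plate side',(R.T@(k[:2]-c[:2]))[0]-28)
```

```text
[559.5 274.   66.8] 0.18 [559.6 273.8  67. ]
[556.  179.9  67.3] 0.2 [556.  179.6  67. ]
[519.3 275.5  66.6] 0.08 [519.4 275.3  67. ]
[516.2 181.5  67.5] 0.22 [516.  181.2  67. ]
ctr [537.7 227.5  67. ] yaw -2.1472225219724637 94.2466354949784
local [17.9  4. ]
stop face y minus plate end: -0.16864191875464485 fence face - plate side -0.09388107171625037
```

The plate is level to within measurement, with about zero gap at both faces, so I'll hand it in while holding.

Run:
```python
from rig import ctrl
print(ctrl.sense()['wrist_force'])
print(ctrl.close_job())
```

```text
[-26.84820403  -1.95507172  31.14742561]
the job is handed in; nothing more can be done
None
```

The cover plate is on the gauge against the fence and end stop, with the gauge tip under it. I handed the job in at about 21 s with the arm still pressing it diagonally on its -x top edge.

**How it went:** I gripped the plate across its width and set it down over the tip, touching the stop. I slid it to the fence, pushed its end back to the stop to close a gap of about 2 mm that had opened, then pressed with closed fingers. The 30° tilt I first tried was out of the arm's reach, so I pushed at 17°. The push held on finger friction as well as the tilt.

**Last checks:**

| Check | Result |
|---|---|
| Push on the plate (wrist force) | about 27 N toward the fence, 31 N down, steady |
| Top height at the four holes | 66.6–67.5 mm, so level to about 0.01 rad (within measurement noise) |
| Gap to fence and to stop | both about 0 (computed -0.1 and -0.2 mm) |
| Angle to the gauge | under 0.1° |
| Position in the gauge frame | x = 17.9 mm, y = 4.0 mm; about 1 mm from nominal, within my gauge-pose estimate |
| Dial needle | swung by a quarter turn or more |

**Not measured:** tip travel and the fence and table forces were not read directly. I inferred them from the needle, the level plate and the wrist force. I did not re-measure the other items on the bench, but no move came near them.

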